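# Shut the packing crate and lock its slotted fastener

## Robot

A 6-joint arm with a two-finger parallel gripper is mounted at the origin on the work surface. World frame = base frame: x ahead of the robot, y to its left, z up, the work surface at z = 0. Lengths are in m, angles in rad, forces in N, time in s.
With the tool pointing down it reaches from about 0.425 to 0.925 m from the base axis. Payload 12.5 kg.
Tool frame: the origin (TCP) lies at the very end of the fingers, on their centre line; the grasp point (between the pads) lies 19 mm behind it; x points along the fingers, y is the direction in which the jaws open and shut, and the axes are right-handed (so a half turn about x gives the same grasp; the last joint's range is limited). The gripper opens to 85 mm and grips with 20 to 120 N. Pads are 22 mm wide; open, the fingers measure 114 mm over their backs; the gripper's body (76 mm by 85 mm) begins 54 mm behind the grasp point. The pads swing forward as they close: fully open they stand 13 mm farther back than shut.
Start: joints at [-0.106, 0.491, 1.559, -0, 1.092, -0.106], TCP at [0.625, 0, 0.231] pointing down, gripper open.
Joint ranges: [-3.1, 3.1], [-0.84, 2.19], [0.05, 2.79], [-1.13, 4.28], [0.06, 2.93], [-2.69, 2.69]. Speed limits (rad/s): [2.22, 2.22, 2.79, 3.14, 3.14, 3.14].

## Interface

Orientations are given as a rotation vector (axis times angle).
In Python, from workcell import sense, snapshot, job_done gives the robot as it stands. The module is installed in compiled form; this text tells all that it offers.
- The arm moves only by the tool servo_tool, never from a script. Its argument "moves" is a list of rows, each a list of 7 numbers: the turn, a rotation vector about the tool's x, y, z each as a share of 0.1 rad, from -1 to 1, then the shift along the tool's x, y, z each as a share of 5 cm, from -1 to 1, then the opening, from 0 (shut) to 1 (fully open). A call has 1 to 5 rows; each row shifts and turns the commanded pose from where the row before left it, along the tool's axes as they then stand; what a row does not reach is not made up. A row lasts 1/10 s, in which the tool goes at most 50 mm and 8.59 degrees, less where a joint would pass 70% of its speed; a pose out of reach is approached as far as the arm can. A call with a number of a shift or a turn outside -1 to 1 is refused whole. A call with a gripper value outside its range is refused whole. The fingers move at their own pace and stop on an object; the grip force is fixed at half the most. Time passes only in rows, so rows that do not move let the fingers close. It gives the time, the measured TCP pose, the force and the opening at its end, in the units of the state.
- sense(): the state, without advancing time (a new reading comes with each control period).
- snapshot(name): name is "scene" or "side" or "wrist"; returns a dict with "img" (400x640x3 uint8, red, green, blue), "range_z" (400x640 float32, m along the optical axis (not along the pixel's ray), 0 where there is no reading), "fx", "fy", "cx", "cy" (pixels), "camera_from_world" (4x4, takes a point from world to camera coordinates); the wrist camera has in their place "tool_from_camera" (4x4, takes a point from camera to tool coordinates, whose origin is the TCP and whose axes are the tool frame's). Camera axes: x right, y up, looking along -z (the intrinsics and any distortion apply to the point x, -y, -z); pixel columns grow to the right and rows downward; lengths in m; the calibration is good to about 2 mm. The wrist camera is an equidistant fisheye: a pixel r from the principal point sees the ray r / f radians off the axis. A picture is of the moment at which its call begins: read the wrist's pose just before it.
- job_done(): hands the job in, once; it reports no verdict.
The state is a dict: "clock": time; "q": joint angles; "qvel": joint speeds; "tau": joint torques, N m; "ee_pos": TCP position; "ee_rot": TCP orientation; "contact_force": force on the tool from outside, world axes, zero at the start; "moment": the same for the moment, N m; "gripper_width": opening from 0.0 (shut) to 1.0 (fully open).
Only numpy, scipy, OpenCV 4.12 (cv2) and the standard library are available. Lean on these libraries where they do the work, as an engineer would, in place of code of your own. Each camera call takes 0.05 s, during which the arm holds its last target.

## Task

Press the crate's lid shut, then take the flat driver from its wooden block and, with its blade kept seated in the slot, turn the big slotted fastener on the lid clockwise until it stops, so the slot points straight at the hinge side. Stand the driver back in the block's hole, upright and fully home, and leave the lid shut and the cup, the bowl and the steel rule where they are.

Things in the scene. Friction and masses are not known exactly. Their poses are not given: they have to be found in the camera images.
- crate: Open-topped light wooden packing crate, fixed to the table, 220 (x) x 280 (y) x 85 mm high, a dish inside. Origin: centre of its underside; z up; +x points to the hinge side (the side away from the robot), -x to the front where the lid opens.
- lid (a joint): Wooden lid of the crate, 220 x 280 x 12 mm, hinged on the upper edge of the crate's +x side (hinge line 110 mm from the crate's centre, 85 mm above the table). 0 = shut, level on the rim; grows to 1.2 rad as its front edge rises. Friction hinge: stays where left; 2 to 8 N down on the front edge closes it, and a jammed blade pulled up with over 10 N would lift it.
- lid_front (a point): Middle of the lid's front upper edge, 220 mm from the hinge line (97 mm above the table when shut). Axes are the lid's: x from front to hinge, y along the edge, z out of the lid's top face.
- fastener (a joint): Slotted quarter-turn fastener in the lid, steel, round head 54 mm across on a 62 mm dark flange, 12 mm above the lid, on the lid's centre line 155 mm from the hinge line. Grows clockwise from above, 0 to 1.571 rad, hard stops at both ends; 0 = slot parallel to the hinge, 1.571 = locked, slot pointing from front to hinge. Friction 0.12 N m; stays where left.
- slot (a point): Centre of the slot's floor in the fastener; axes turn with the fastener: y along the slot, x across it, z out of the lid. The slot is closed at both ends, 32 mm long, 6.5 mm wide and 9 mm deep, its long lips bevelled out to about 11 mm. With the lid shut its floor is 100 mm above the table and the head's top 109 mm. A seated blade has about 0.1 rad of play each way; ease the turn back before lifting it out.
- driver: Flat driver, 153 mm long, 0.2 kg, loose, standing blade down in the block. Origin: centre of the blade's tip; z from tip to handle. Steel blade 26 mm wide (along y), 3 mm thick (along x) for the lowest 4 mm, 4.5 mm thick up to 20 mm; shaft 12 mm. Round collar, 46 mm diameter, 75 to 83 mm above the tip; its underside rests on the block. The blade is the same after a half turn.
- driver_handle (a point): Middle of the driver's pale wooden handle, 118 mm above the tip; axes as the driver's. The handle is 70 mm tall (83 to 153 mm above the tip), 24 mm thick along x (the flats to grip) and 34 mm wide along y, so the blade is parallel to its wide faces.
- block: Wooden tool block, fixed, 90 x 90 x 85 mm high. Origin: centre of its underside, z up.
- block_hole (a point): Mouth of the block's only hole, in the middle of its top: 32 x 32 mm square, 80 mm deep. The driver is fully home when its collar lies on the block's top, its tip then 75 mm below this point; any yaw will do.
- cup: Bystander: brown stoneware cup, 80 mm across, 85 mm high. Origin: centre of its underside.
- bowl: Bystander: pale bowl, 124 mm across, 55 mm high. Origin: centre of its underside.
- rule: Bystander: steel rule lying flat, 300 x 30 x 4 mm. Origin: centre of its underside.
Mind the look-alikes: they are no part of the job. There is more than one size of the driver; the job needs the middle-sized.

How it is judged:
By the outcome, as a careful person would: the job done as asked, in the order asked, and still so for the second after the job is handed in, with the robot touching nothing.
It also fails if it takes over 72 s, if anything falls off the work surface, if the arm or the gripper's body presses on something with over 40 N, if the wrist force passes 120 N, or if a joint passes its speed limit or range.

## Working session

There is one attempt and no reset: what is moved stays moved. The work goes in short steps, Python scripts to look and compute and a tool call to move; the robot and the scene stay as the last step left them, time stands still between calls to the robot, and variables do not carry over. Pictures are saved under pics/ and viewed, and the job is handed in when it is done.

Besides the shell and the picture viewer there is one more tool, called after ">>>" in YAML: its name, and indented under it one key for each argument. servo_tool: Moves the arm, as the interface text tells. Its arguments: {"type":"object","properties":{"moves":{"type":"array"}},"required":["moves"]}

```bash
mkdir -p pics; ls; cat > h.py <<'E'
import numpy as np,cv2
from scipy.spatial.transform import Rotation as R
from workcell import sense,snapshot
def save(s,n): cv2.imwrite('pics/'+n,s['img'][:,:,::-1])
def pts(s):
    z=s['range_z']; v,u=np.mgrid[0:400,0:640]
    P=np.stack([(u-s['cx'])/s['fx']*z,-(v-s['cy'])/s['fy']*z,-z,np.ones_like(z)],-1)
    return (P@np.linalg.inv(s['camera_from_world']).T)[...,:3]
def ray(s,u,v,h):
    T=np.linalg.inv(s['camera_from_world']); d=T[:3,:3]@np.array([(u-s['cx'])/s['fx'],-(v-s['cy'])/s['fy'],-1]); o=T[:3,3]
    return o+d*(h-o[2])/d[2]
E
python3 - <<'E'
from h import *
for n in('scene','side','wrist'):
    s=snapshot(n);save(s,n+'0.png');print(n,{k:(v if not hasattr(v,'shape') or v.size<20 else v.shape) for k,v in s.items()})
    if n!='wrist':np.save('pics/'+n+'0.npy',s,allow_pickle=True)
print(sense())
E
```

```text
pics
scene {'img': (400, 640, 3), 'range_z': (400, 640), 'fx': 479.6993445528848, 'fy': 479.6993445528848, 'cx': 317.1189868251855, 'cy': 201.17960866444835, 'camera_from_world': array([[-0.95795147,  0.28683553,  0.00737341,  0.57758947],
       [-0.25474376, -0.86203757,  0.43817444,  0.12387548],
       [ 0.13204016,  0.41787152,  0.89885972, -1.54598727],
       [ 0.        ,  0.        ,  0.        ,  1.        ]])}
side {'img': (400, 640, 3), 'range_z': (400, 640), 'fx': 408.38295846204835, 'fy': 408.38295846204835, 'cx': 319.3284527660637, 'cy': 196.55487587018882, 'camera_from_world': array([[-0.99820915, -0.0561014 ,  0.02076338,  0.59775207],
       [ 0.05390572, -0.69310309,  0.71882006, -0.12942942],
       [-0.02593564,  0.71865203,  0.69488604, -1.23867097],
       [ 0.        ,  0.        ,  0.        ,  1.        ]])}
wrist {'img': (400, 640, 3), 'range_z': (400, 640), 'fx': 309.70691628693146, 'fy': 309.70691628693146, 'cx': 316.1344283728962, 'cy': 200.21232484413756, 'tool_from_camera': array([[-5.71999823e-04,  3.01544620e-01, -9.53451894e-01,
        -1.41989190e
[... 212 characters left out ...]
e+00,  0.00000000e+00,
         1.00000000e+00]])}
{'clock': 0.15, 'q': array([-1.05622010e-01,  4.91419695e-01,  1.55932086e+00,  7.39983704e-06,
        1.09170159e+00, -1.05589065e-01]), 'qvel': array([-0.00068698, -0.00286428, -0.00083983, -0.00155562,  0.00137791,
       -0.00116498]), 'tau': array([ 2.22927323e-03, -6.18710160e+01, -2.61691117e+01, -6.12520193e-05,
        3.21192107e-03,  1.30420885e-04]), 'ee_pos': array([6.24831283e-01, 2.85391582e-05, 2.30858924e-01]), 'ee_rot': array([ 1.20889791,  1.20987469, -1.20980248]), 'contact_force': array([-1.57960034, -0.07090048, -0.44325198]), 'moment': array([ 0.05123181, -0.00271193,  0.05416588]), 'gripper_width': 0.997000135485801}
```

View pics/scene0.png

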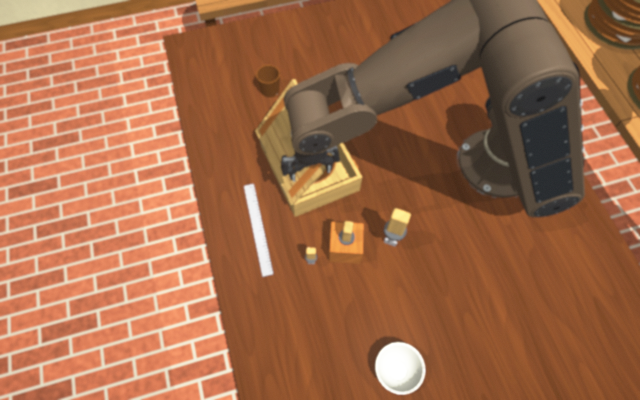

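View pics/side0.png

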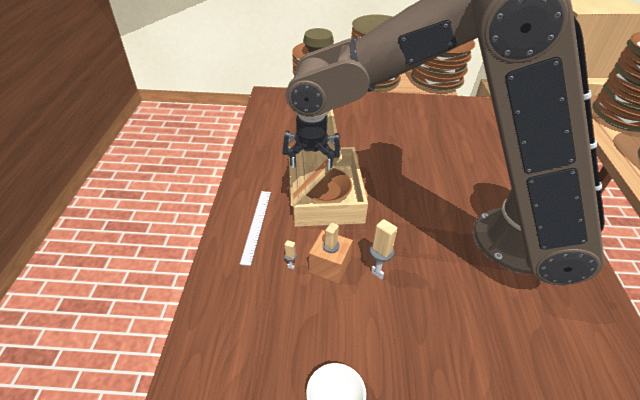

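View pics/wrist0.png

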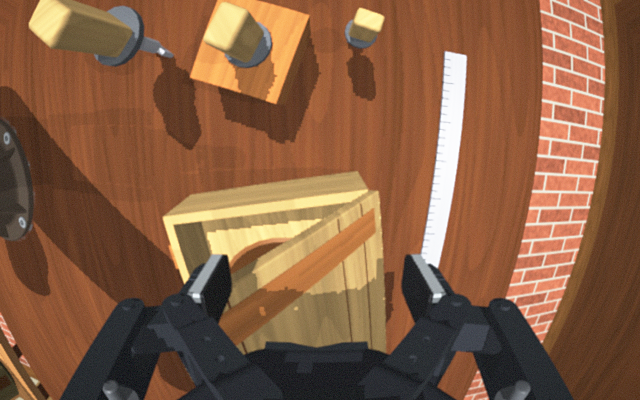

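```bash
python3 - <<'E'
from h import *
for n in('scene','side'):
    s=np.load('pics/%s0.npy'%n,allow_pickle=True).item();P=pts(s)
    m=s['range_z']>0
    # height picture
    print(n,'table z',np.median(P[250:270,260:300,2][m[250:270,260:300]]))
    ok=m&(P[...,0]>.35)&(P[...,0]<1.1)&(abs(P[...,1])<.6)
    # topdown height map
    H=np.zeros((600,800)); C=np.zeros((600,800,3),np.uint8)
    for (x,y,z),c in zip(P[ok],s['img'][ok]):
        i=int((1.05-x)*800);j=int((.5-y)*800)
        if 0<=i<600 and 0<=j<800 and z>H[i,j]-.001: H[i,j]=max(z,0.0);C[i,j]=c[::-1]
    hm=cv2.applyColorMap(np.clip(H/.35*255,0,255).astype(np.uint8),cv2.COLORMAP_JET)
    C=cv2.dilate(C,np.ones((2,2)));hm=cv2.dilate(hm,np.ones((2,2)))
    cv2.imwrite('pics/top_%s.png'%n,np.vstack([C[:560:2,::1][:280],hm[:560:2][:280]]) if 0 else C); cv2.imwrite('pics/toph_%s.png'%n,hm)
E
```

```text
scene table z 0.0003857514118787986
side table z 0.0005753105882674303
```

```bash
python3 - <<'E'
import cv2
s=cv2.imread('pics/scene0.png');cv2.imwrite('pics/sc1.png',cv2.resize(s[60:260,220:420],None,fx=3,fy=3,interpolation=cv2.INTER_CUBIC))
s=cv2.imread('pics/side0.png');cv2.imwrite('pics/si1.png',cv2.resize(s[100:290,230:410],None,fx=3,fy=3,interpolation=cv2.INTER_CUBIC))
E
```

```text
(no output)
```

View pics/top_scene.png

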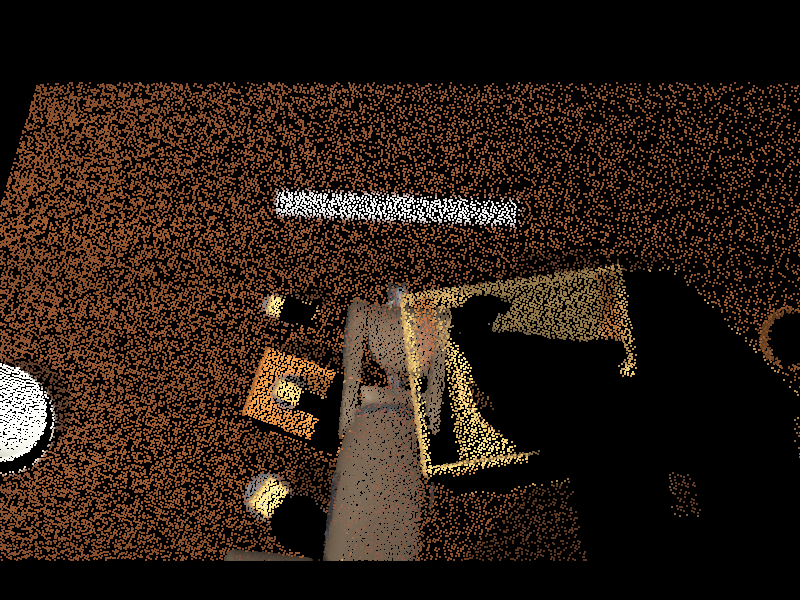

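View pics/top_side.png

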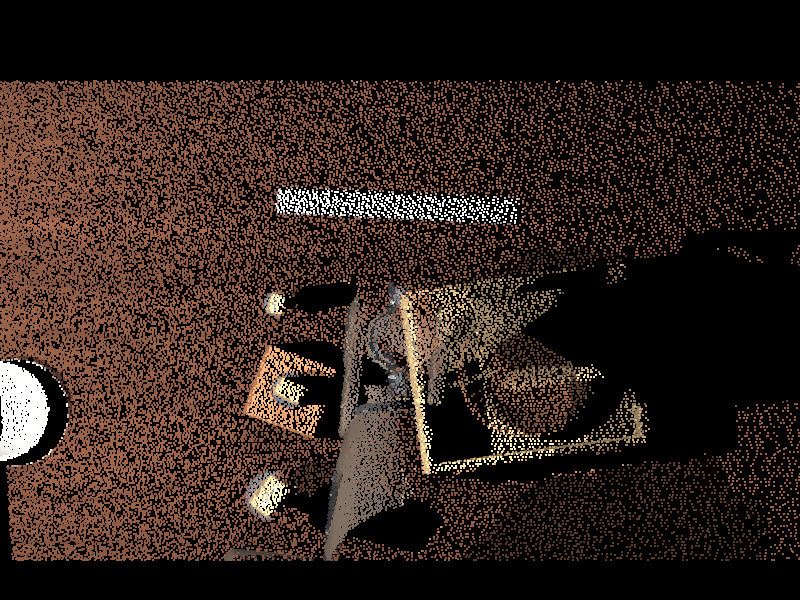

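View pics/sc1.png

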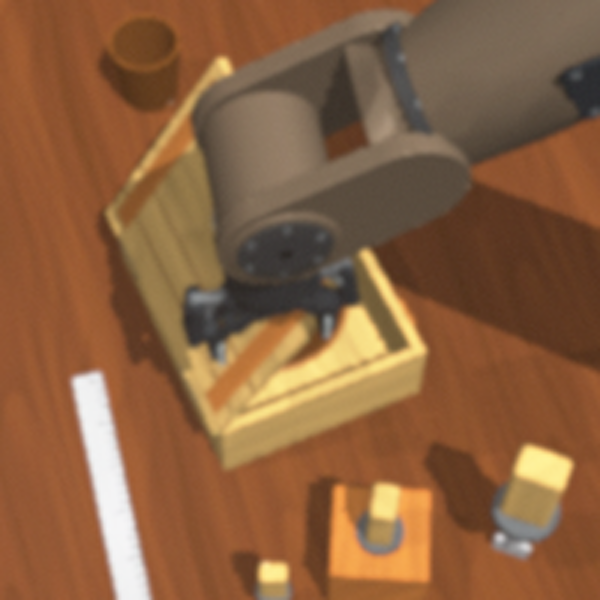

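View pics/si1.png

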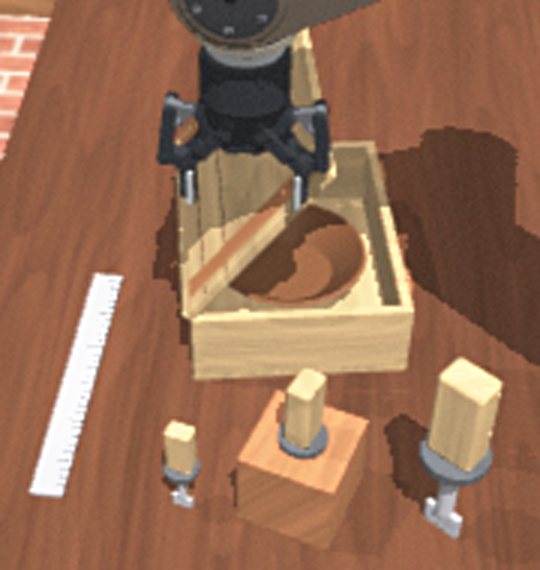

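```bash
cat >> h.py <<'E'
def wpts(s,st):
    z=s['range_z']; v,u=np.mgrid[0:400,0:640]
    a=(u-s['cx'])/s['fx'];b=(v-s['cy'])/s['fy'];r=np.hypot(a,b);k=np.where(r>1e-9,np.tan(r)/np.maximum(r,1e-9),1)
    P=np.stack([a*k*z,-b*k*z,-z,np.ones_like(z)],-1)@s['tool_from_camera'].T
    return P[...,:3]@R.from_rotvec(st['ee_rot']).as_matrix().T+st['ee_pos']
def cloud(n):
    if n=='wrist':
        st=sense();s=snapshot(n);P=wpts(s,st)
    else: s=snapshot(n);P=pts(s)
    return s,P,s['range_z']>0
E
python3 - <<'E'
from h import *
out=[]
for n in('scene','side','wrist'):
    s,P,m=cloud(n)
    hsv=cv2.cvtColor(s['img'],cv2.COLOR_RGB2HSV)
    P=np.where(m[...,None],P,9)
    def q(name,sel):
        p=P[sel&m]
        if len(p)<5: print(n,name,len(p));return
        p2=p[:,:2].astype(np.float32)
        print(n,name,len(p),'med',np.median(p,0).round(4),'rect',cv2.minAreaRect(p2))
    x,y,z=P[...,0],P[...,1],P[...,2]
    reg=(x>.48)&(x<.64)&(y>.06)&(y<.21)
    q('blocktop',reg&(abs(z-.085)<.004))
    q('collartop',reg&(abs(z-.093)<.0025))
    q('handletop',reg&(abs(z-.163)<.005))
    big=(x>.38)&(x<.48)&(y>.1)&(y<.24); sm=(x>.62)&(x<.73)&(y>.1)&(y<.22)
    for nm,r in(('big',big),('small',sm)):
        hh=z[r&m]; print(nm,np.percentile(hh,99.5)); q(nm,r&(z>np.percentile(hh,99.5)-.006))
    # rim
    q('rim',(abs(z-.085)<.003)&(x>.4)&(x<.8)&(y<.03)&(y>-.35))
    yel=(hsv[...,0]>15)&(hsv[...,0]<35)&(hsv[...,1]>60)
    np.save('pics/c_%s.npy'%n,P[m]); 
    # table-lying things
    q('bowl',(z>.04)&(z<.06)&(y>.3)&(x>.3)&(x<1.0))
    q('cup',(z>.07)&(z<.09)&(y<-.38)&(x>.4)&(x<1.0))
    q('rule',(abs(z-.004)<.003)&(x>.75)&(hsv[...,1]<60)&(hsv[...,2]>150)&(x<.85))
E
```

```text
scene blocktop 628 med [0.5643 0.1477 0.0846] rect ((0.5593447685241699, 0.1403285562992096), (0.09347416460514069, 0.0897589921951294), 69.79361724853516)
scene collartop 74 med [0.5696 0.1467 0.0925] rect ((0.5600106716156006, 0.14994442462921143), (0.05209498107433319, 0.08623341470956802), 53.4967041015625)
scene handletop 98 med [0.5604 0.1396 0.1617] rect ((0.560368537902832, 0.1397625356912613), (0.03318801149725914, 0.023804929107427597), 63.96074676513672)
big 0.20977639483403188
scene big 151 med [0.4286 0.1648 0.2064] rect ((0.4292058050632477, 0.16487103700637817), (0.03066946566104889, 0.043605342507362366), 51.71183395385742)
small 0.11204983266527983
scene small 55 med [0.668  0.1559 0.1087] rect ((0.6680814027786255, 0.1571466326713562), (0.01719691976904869, 0.02161230705678463), 73.40654754638672)
scene rim 306 med [ 0.5128 -0.0278  0.0848] rect ((0.5809323787689209, -0.11283296346664429), (0.23345768451690674, 0.20159417390823364), 7.26657247543335)
scene bowl 510 med [0.5176 0.5018 0.0513] rect ((0.5338115096092224, 0.5026386976242065), (0.12145236879587173, 0.121
[... 2265 characters left out ...]
5)
big 0.20701903494302606
wrist big 1375 med [0.4355 0.1595 0.2053] rect ((0.43049356341362, 0.16187575459480286), (0.03209871053695679, 0.04656508192420006), 51.19316101074219)
small 0.11049066159226484
wrist small 541 med [0.6688 0.1539 0.1091] rect ((0.6694720983505249, 0.15483170747756958), (0.018313290551304817, 0.025479020550847054), 73.66299438476562)
wrist rim 2534 med [ 0.5458 -0.0248  0.0842] rect ((0.553568422794342, -0.025507241487503052), (0.23504266142845154, 0.07942581921815872), 28.204980850219727)
wrist bowl 0
wrist cup 0
wrist rule 4450 med [0.7915 0.0213 0.0035] rect ((0.7921389937400818, 0.007726997137069702), (0.29325270652770996, 0.03334341570734978), 87.3009262084961)
```

```bash
python3 - <<'E'
from h import *
from scipy.optimize import least_squares
th=np.deg2rad(7.45);ex=np.array([np.cos(th),np.sin(th)]);ey=np.array([-ex[1],ex[0]]);c=np.array([.589,-.156])
for n in('scene','side','wrist'):
    P=np.load('pics/c_%s.npy'%n); L=(P[:,:2]-c); a=L@ex;b=L@ey;z=P[:,2]
    rim=(abs(z-.085)<.003)&(abs(a)<.125)&(abs(b)<.16)
    # outer walls via percentiles
    r=rim&(abs(b)<.12)&(a<-.09); print(n,'front rim a pct',np.percentile(a[r],[2,98]) if r.sum()>5 else 0)
    if r.sum()>20: print(' yaw adj',np.polyfit(b[r],a[r],1))
    r=rim&(abs(a)<.09)&(b>.11); print(n,'+y rim b',np.percentile(b[r],[2,98])if r.sum()>5 else 0)
    r=rim&(abs(a)<.09)&(b<-.11); print(n,'-y rim b',np.percentile(b[r],[2,98])if r.sum()>5 else 0)
    lid=(z>.1)&(abs(b)<.15)&(a>-.13)&(a<.2)
    # height above for lid angle hist
    ang=np.arctan2(z-.085,.11-a); 
    h,e=np.histogram(ang[lid],40,(0,2.2)); print([(round(x,2),k) for x,k in zip(e,h) if k>30])
    d=np.hypot(z-.085,.11-a);print(np.percentile(d[lid&(abs(ang-1.0)<.25)],[50,99]))
E
```

```text
scene front rim a pct [-0.11832065 -0.10465507]
 yaw adj [-0.01477547 -0.10939944]
scene +y rim b [0.13247523 0.14377709]
scene -y rim b 0
[(np.float64(0.88), np.int64(38)), (np.float64(0.94), np.int64(670)), (np.float64(0.99), np.int64(810)), (np.float64(1.05), np.int64(307)), (np.float64(1.1), np.int64(199)), (np.float64(1.16), np.int64(157)), (np.float64(1.21), np.int64(227)), (np.float64(1.27), np.int64(503)), (np.float64(1.32), np.int64(429)), (np.float64(1.38), np.int64(350)), (np.float64(1.43), np.int64(338)), (np.float64(1.48), np.int64(375)), (np.float64(1.54), np.int64(63)), (np.float64(1.6), np.int64(46))]
[0.09163873 0.58557103]
side front rim a pct [-0.11576203 -0.10169352]
 yaw adj [-0.00633832 -0.10745085]
side +y rim b [0.12833542 0.14202921]
side -y rim b [-0.14202494 -0.12729255]
[(np.float64(0.88), np.int64(109)), (np.float64(0.94), np.int64(507)), (np.float64(0.99), np.int64(469)), (np.float64(1.05), np.int64(219)), (np.float64(1.1), np.int64(136)), (np.float64(1.16), np.int64(86)), (np.float64(1.21), np.int64(45)), (np.float64(1.27), np.int64(79)), (np.float64(1.
[... 175 characters left out ...]
), np.int64(40))]
[0.11067999 0.24133914]
wrist front rim a pct [-0.11820317 -0.10378252]
 yaw adj [ 0.01339386 -0.1108916 ]
wrist +y rim b [0.13068249 0.14129079]
wrist -y rim b 0
[(np.float64(0.88), np.int64(472)), (np.float64(0.94), np.int64(7629)), (np.float64(0.99), np.int64(4970)), (np.float64(1.05), np.int64(1994)), (np.float64(1.1), np.int64(1048)), (np.float64(1.16), np.int64(526)), (np.float64(1.21), np.int64(382)), (np.float64(1.27), np.int64(258)), (np.float64(1.32), np.int64(198)), (np.float64(1.38), np.int64(160)), (np.float64(1.43), np.int64(114)), (np.float64(1.48), np.int64(1108)), (np.float64(1.54), np.int64(1749)), (np.float64(1.6), np.int64(1156))]
[0.11721785 0.24724626]
```

>>> servo_tool:
  moves:
    - [0, 0, 0, -1, 0, 0, 0]
    - [0, 0, 0, -1, 0, 0, 0]
    - [0, 0, 0, 0, 0, 0.6, 0]
    - [0, 0, 0, 0, 0, 0.6, 0]
    - [0, 0, 0, 0, 0, 0, 0]

```text
clock: 0.8
ee_pos: [0.6249, -0.0627, 0.3314]
ee_rot: [1.211, 1.207, -1.211]
contact_force: [-0.1, 0.3, -0.1]
gripper_width: 0.142
```

>>> servo_tool:
  moves:
    - [0, 0, 0, 0.7, 0, 0, 0]
    - [0, 0, 0, 0.7, 0, 0, 0]
    - [0, 0, 0, 0, 0, 0, 0]

```text
clock: 1.1
ee_pos: [0.6233, -0.0594, 0.2571]
ee_rot: [1.207, 1.216, -1.214]
contact_force: [0.1, 0.3, 0.8]
gripper_width: -0.001
```

```bash
python3 - <<'E'
from h import *
s=snapshot('wrist');save(s,'w1.png');s=snapshot('side');save(s,'s1.png')
E
```

```text
(no output)
```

View pics/w1.png

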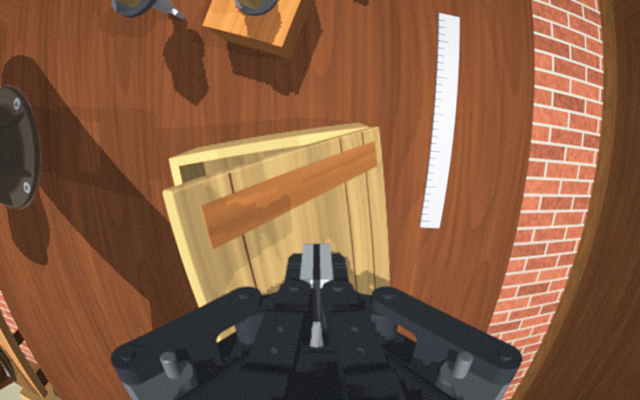

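View pics/s1.png

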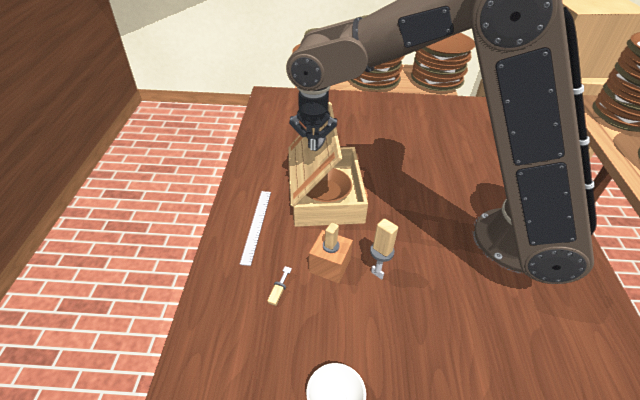

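>>> servo_tool:
  moves:
    - [0, 0, 0, 0.38, -0.32, 0.04, 0]
    - [0, 0, 0, 0.38, -0.32, 0.04, 0]
    - [0, 0, 0, 0.38, -0.32, 0.04, 0]
    - [0, 0, 0, 0.38, -0.32, 0.04, 0]

```text
clock: 1.6
ee_pos: [0.5623, -0.0682, 0.1878]
ee_rot: [1.211, 1.204, -1.205]
contact_force: [2.1, -1.5, 4.4]
gripper_width: 0.002
```

>>> servo_tool:
  moves:
    - [0, 0, 0, 0.38, -0.32, 0.04, 0]
    - [0, 0, 0, 0.38, -0.32, 0.04, 0]
    - [0, 0, 0, 0.3, -0.32, 0.04, 0]
    - [0, 0, 0, 0, 0, 0, 0]

```text
clock: 2.0
ee_pos: [0.5125, -0.074, 0.1329]
ee_rot: [1.209, 1.209, -1.21]
contact_force: [-0.8, -0.7, 0.9]
gripper_width: -0.0
```

```bash
python3 - <<'E'
from h import *
print(sense()['ee_pos'],sense()['contact_force'])
s=snapshot('wrist');save(s,'w2.png');s=snapshot('side');save(s,'s2.png')
E
```

```text
[ 0.51248951 -0.0739976   0.13287854] [-0.79170906 -0.68336024  0.8992885 ]
```

View pics/w2.png

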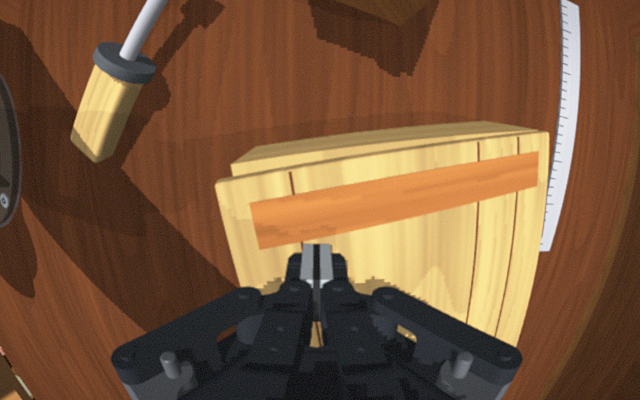

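View pics/s2.png

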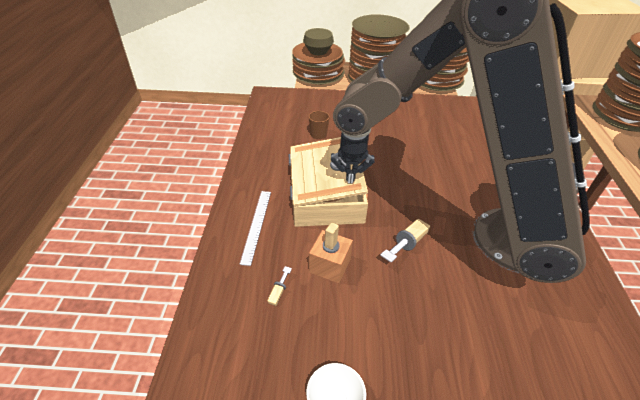

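>>> servo_tool:
  moves:
    - [0, 0, 0, 0.3, 0, 0, 0]
    - [0, 0, 0, 0.3, 0, 0, 0]
    - [0, 0, 0, 0.1, 0, 0, 0]
    - [0, 0, 0, 0, 0, 0, 0]

```text
clock: 2.5
ee_pos: [0.5139, -0.074, 0.0977]
ee_rot: [1.209, 1.209, -1.209]
contact_force: [-0.0, 0.5, -0.1]
gripper_width: 0.002
```

>>> servo_tool:
  moves:
    - [0, 0, 0, 0.04, 0, 0, 0]
    - [0, 0, 0, 0, 0, 0, 0]

```text
clock: 2.7
ee_pos: [0.514, -0.074, 0.097]
ee_rot: [1.21, 1.207, -1.207]
contact_force: [-0.8, 1.3, 12.2]
gripper_width: 0.0
```

>>> servo_tool:
  moves:
    - [0, 0, 0, 0.04, 0, 0, 0]
    - [0, 0, 0, 0, 0, 0, 0]

```text
clock: 2.9
ee_pos: [0.5141, -0.074, 0.0967]
ee_rot: [1.21, 1.206, -1.207]
contact_force: [-8.3, 2.4, 36.5]
gripper_width: -0.002
```

```bash
python3 - <<'E'
from h import *
print(sense()['ee_pos'],sense()['contact_force'])
s,P,m=cloud('side');save(s,'s3.png');print(m.sum())
th=.13;ex=np.array([np.cos(th),np.sin(th)]);ey=np.array([-ex[1],ex[0]]);c=np.array([.5865,-.1565])
a=(P[...,:2]-c)@ex;b=(P[...,:2]-c)@ey
k=m&(abs(a)<.1)&(abs(b)<.13)&(P[...,2]>.07)&(P[...,2]<.14)
A=np.c_[a[k],b[k],np.ones(k.sum())];z=P[...,2][k]
w=np.ones(len(z),bool)
for _ in range(6):
    x=np.linalg.lstsq(A[w],z[w],rcond=None)[0];w=abs(z-A@x)<.004
print(x,w.sum(), 'front',x@[-.11,0,1])
E
```

```text
[ 0.51407101 -0.07400527  0.09674568] [-8.26313343  2.39406633 36.45535107]
254995
[ 0.0009354  -0.00021659  0.09711835] 2495 front 0.09701545387159005
```

>>> servo_tool:
  moves:
    - [0, 0, 0, -0.2, 0, 0, 0]
    - [0, 0, 0, -1, 0, 0, 0]
    - [0, 0, 0, -1, 0, 0, 1]
    - [0, 0, 0, -1, 0, -1, 1]
    - [0, 0, 0, 0, 0, -1, 1]

```text
clock: 3.45
ee_pos: [0.515, 0.0109, 0.2443]
ee_rot: [1.215, 1.2, -1.205]
contact_force: [0.8, 1.1, -1.1]
gripper_width: 0.508
```

>>> servo_tool:
  moves:
    - [0, 0, 0, 0, 0.8, -0.4, 1]
    - [0, 0, 0, 0, 0, 0, 1]
    - [0, 0, 0, 0, 0, 0, 1]

```text
clock: 3.75
ee_pos: [0.5532, 0.032, 0.239]
ee_rot: [1.208, 1.21, -1.208]
contact_force: [-0.2, -0.1, 0.1]
gripper_width: 0.99
```

```bash
python3 - <<'E'
from h import *
st=sense();print(st['ee_pos'],R.from_rotvec(st['ee_rot']).as_matrix().round(3).tolist())
th=.13;ex=np.array([np.cos(th),np.sin(th)]);ey=np.array([-ex[1],ex[0]]);c=np.array([.5865,-.1565])
for n in('scene','side','wrist'):
    s,P,m=cloud(n);save(s,n+'4.png')
    np.savez('pics/%s4.npz'%n,P=P,m=m,img=s['img'])
    P=np.where(m[...,None],P,9);a=(P[...,:2]-c)@ex;b=(P[...,:2]-c)@ey;z=P[...,2]
    def q(nm,k):
        p=P[k][:,:2].astype(np.float32)
        if len(p)>5: print(n,nm,len(p),p.mean(0).round(4),np.median(P[k][:,2]).round(4),cv2.minAreaRect(p),cv2.minEnclosingCircle(p))
    k=(abs(z-.097)<.004)&(abs(a)<.14)&(abs(b)<.18); q('lid',k)
    q('fast',(abs(z-.109)<.003)&(abs(a)<.1)&(abs(b)<.06))
    q('handle',(abs(z-.163)<.005)&(abs(P[...,0]-.56)<.06)&(abs(P[...,1]-.138)<.05))
    q('block',(abs(z-.085)<.003)&(abs(P[...,0]-.56)<.08)&(abs(P[...,1]-.138)<.07))
E
```

```text
[0.55320101 0.03196652 0.23896931] [[0.0, 1.0, 0.001], [-0.0, 0.001, -1.0], [-1.0, 0.0, 0.0]]
scene lid 3778 [ 0.6064 -0.1504] 0.0967 ((0.5895583629608154, -0.15286551415920258), (0.22722241282463074, 0.2832200527191162), 8.376469612121582) ((0.584653377532959, -0.15321147441864014), 0.17446257174015045)
scene fast 123 [ 0.5436 -0.1591] 0.1087 ((0.5441814661026001, -0.1593634933233261), (0.05273333936929703, 0.040577035397291183), 88.21348571777344) ((0.5386479496955872, -0.15950803458690643), 0.02822432853281498)
scene handle 96 [0.5606 0.14  ] 0.1624 ((0.5606719851493835, 0.13952955603599548), (0.03379882872104645, 0.02342827245593071), 64.78732299804688) ((0.5593335628509521, 0.1401597261428833), 0.018494194373488426)
scene block 538 [0.56   0.1432] 0.0846 ((0.5591610074043274, 0.13943904638290405), (0.09127295017242432, 0.08989646285772324), 69.0615234375) ((0.5589978694915771, 0.13934403657913208), 0.06335840374231339)
side lid 3070 [ 0.5949 -0.1174] 0.0971 ((0.5900412797927856, -0.15450794994831085), (0.22830961644649506, 0.28355488181114197), 7.666116237640381) ((0.58617079257
[... 836 characters left out ...]
5765241384506226, -0.09039466828107834), 0.13212089240550995)
wrist fast 434 [ 0.5426 -0.1463] 0.1081 ((0.5423759818077087, -0.14648181200027466), (0.02366148866713047, 0.04984039068222046), 81.94796752929688) ((0.5414397716522217, -0.15309974551200867), 0.025035293772816658)
wrist handle 1546 [0.5611 0.1371] 0.162 ((0.5612948536872864, 0.13752879202365875), (0.034081120043992996, 0.02462106943130493), 64.4089584350586) ((0.5610588192939758, 0.13797976076602936), 0.019114868715405464)
wrist block 6502 [0.5592 0.1356] 0.0844 ((0.5601749420166016, 0.13763606548309326), (0.09103411436080933, 0.09079191833734512), 69.73136138916016) ((0.5607237815856934, 0.1378209888935089), 0.06311348080635071)
```

View pics/wrist4.png

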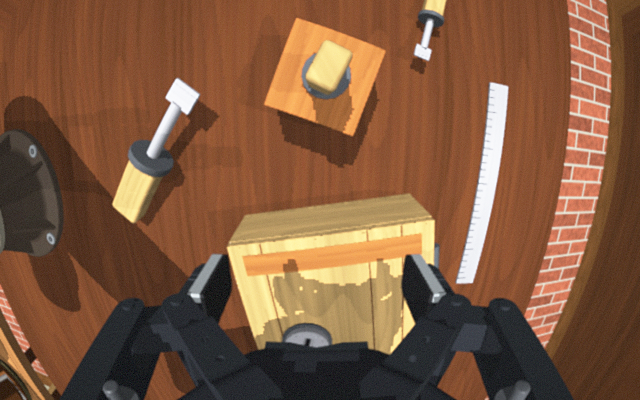

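View pics/side4.png

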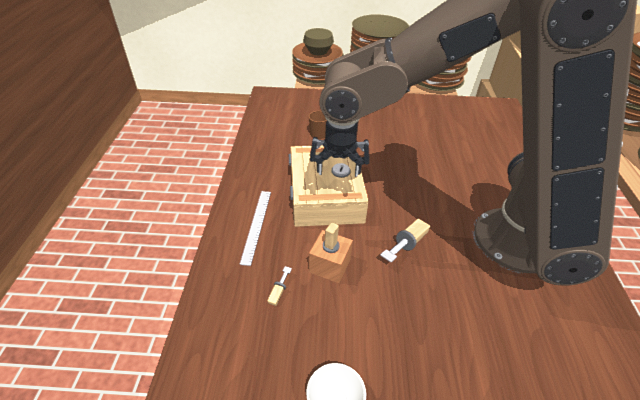

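View pics/scene4.png

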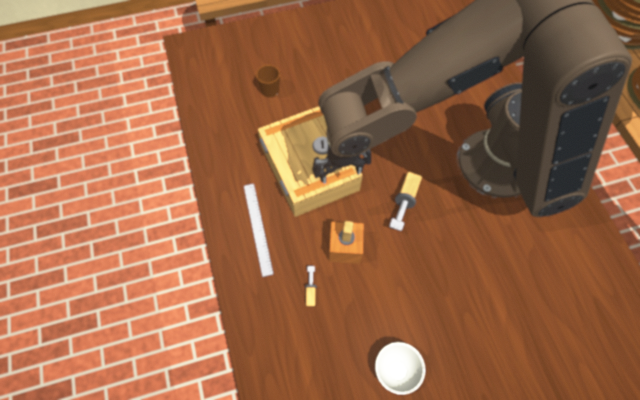

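>>> servo_tool:
  moves:
    - [0, 0, 0, 0, -0.2, 1, 1]
    - [0, 0, 0, 0, 0, 1, 1]
    - [0, 0, 0, 0, 0, 1, 1]
    - [0, 0, 0, 0, 0, 0.2, 1]
    - [0, 0, 0, 0, 0, 0, 1]

```text
clock: 4.4
ee_pos: [0.5425, -0.1297, 0.2387]
ee_rot: [1.212, 1.207, -1.212]
contact_force: [0.3, 1.0, -0.3]
gripper_width: 1.002
```

>>> servo_tool:
  moves:
    - [0, 0, 0, 0, 0, 0, 1]

```text
clock: 4.5
ee_pos: [0.5428, -0.1273, 0.2387]
ee_rot: [1.21, 1.209, -1.21]
contact_force: [0.3, -0.7, 0.3]
gripper_width: 1.005
```

```bash
python3 - <<'E'
from h import *
st=sense();print(st['ee_pos'],R.from_rotvec(st['ee_rot']).as_matrix().round(3).tolist())
s,P,m=cloud('wrist')
np.savez('pics/wrist5.npz',P=P,m=m,img=s['img'])
cv2.imwrite('pics/w5.png',cv2.resize(s['img'][80:330,180:460,::-1],None,fx=2.4,fy=2.4,interpolation=cv2.INTER_CUBIC))
P=np.where(m[...,None],P,9);z=P[...,2]
near=(abs(P[...,0]-.542)<.045)&(abs(P[...,1]+.161)<.045)
k=near&(abs(z-.1085)<.0025);p=P[k][:,:2].astype(np.float32);print('head',len(p),cv2.minEnclosingCircle(p),np.median(z[k]))
k=near&(abs(z-.1005)<.0025)&(np.hypot(P[...,0]-.542,P[...,1]+.161)<.022);p=P[k][:,:2].astype(np.float32);print('floor',len(p),p.mean(0),cv2.minAreaRect(p) if len(p)>4 else 0)
if len(p)>4:
  w,V=np.linalg.eigh(np.cov(p.T));print(V[:,1],np.degrees(np.arctan2(V[1,1],V[0,1])))
k=(abs(z-.097)<.004)&(P[...,0]>.4)&(P[...,0]<.75)&(P[...,1]<.03)&(P[...,1]>-.34);p=P[k][:,:2].astype(np.float32);print('lid',cv2.minAreaRect(p))
E
```

```text
[ 0.54276999 -0.12732841  0.23871693] [[-0.0, 1.0, -0.001], [0.0, -0.001, -1.0], [-1.0, -0.0, -0.0]]
head 2027 ((0.5402377247810364, -0.1618787795305252), 0.027389083057641983) 0.10821020341045451
floor 186 [ 0.5405257  -0.16408634] ((0.5405638813972473, -0.16353632509708405), (0.03014935553073883, 0.007026251871138811), 77.5367431640625)
[0.21826631 0.97588924] 77.39277439740994
lid ((0.5874443054199219, -0.15536732971668243), (0.22584347426891327, 0.2806081771850586), 7.859009265899658)
```

View pics/w5.png

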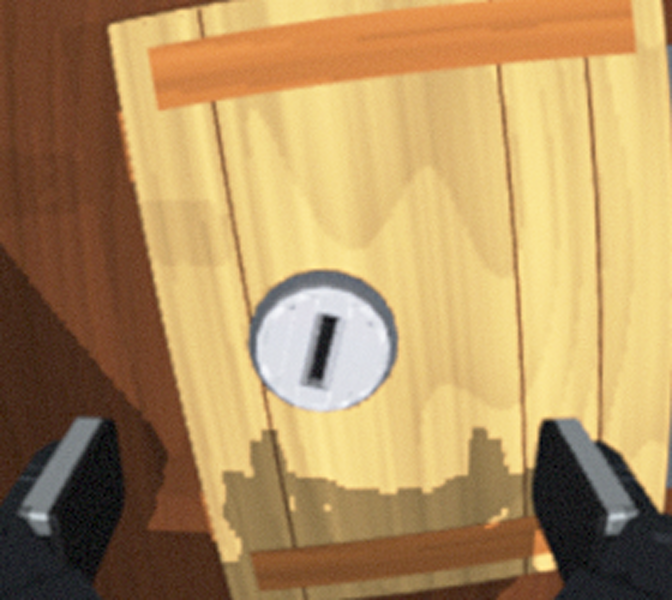

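>>> servo_tool:
  moves:
    - [0, 0, 0, 0, 0, -1, 1]
    - [0, 0, 0, 0, 0, -1, 1]
    - [0, 0, 0, 0, 0, -1, 1]
    - [0, 0, 0, 0, 0.36, -1, 1]
    - [0, 0, 0, 0, 0, -1, 1]

```text
clock: 5.05
ee_pos: [0.5604, 0.1228, 0.239]
ee_rot: [1.209, 1.209, -1.207]
contact_force: [1.0, 0.2, -0.3]
gripper_width: 1.003
```

>>> servo_tool:
  moves:
    - [0.9, 0, 0, 0, 0, 0, 1]
    - [0.9, 0, 0, 0, 0, 0, 1]
    - [0.9, 0, 0, 0, 0, 0, 1]
    - [0.9, 0, 0, 0, 0, 0, 1]
    - [0.85, 0, 0, 0, 0, 0, 1]

```text
clock: 5.55
ee_pos: [0.5594, 0.121, 0.2388]
ee_rot: [1.53, 0.964, -1.53]
contact_force: [0.5, -0.1, -0.1]
gripper_width: 0.998
```

>>> servo_tool:
  moves:
    - [0, 0, 0, 0, 0, 0, 1]
    - [0, 0, 0, 0, 0, 0, 1]

```text
clock: 5.75
ee_pos: [0.5597, 0.1204, 0.2388]
ee_rot: [1.526, 0.967, -1.526]
contact_force: [0.5, 0.1, 0.0]
gripper_width: 1.001
```

```bash
cat >> h.py <<'E'
def goto(xyz,yaw=None):
    st=sense();M=R.from_rotvec(st['ee_rot']).as_matrix();d=M.T@(np.array(xyz)-st['ee_pos'])/.05
    y=np.degrees(np.arctan2(M[1,1],M[0,1]));print('pos',st['ee_pos'].round(4),'yaw',y.round(2),'tilt',M[:,0].round(4),'F',st['contact_force'].round(1),'M',st['moment'].round(2),'w',round(st['gripper_width'],3),'t',st['clock'],'q',st['q'].round(2))
    print('shift units',d.round(2),'turn units (cw)',None if yaw is None else round(np.radians(y-yaw)/.1,2))
E
python3 - <<'E'
from h import *
goto((.561,.138,.109),-25.5)
s,P,m=cloud('wrist');save(s,'w6.png')
P=np.where(m[...,None],P,9);z=P[...,2]
def q(nm,k):
    p=P[k][:,:2].astype(np.float32); print(nm,len(p),np.median(z[k]),cv2.minAreaRect(p))
q('handle',(abs(z-.163)<.005)&(abs(P[...,0]-.56)<.06)&(abs(P[...,1]-.138)<.05))
q('block',(abs(z-.085)<.003)&(abs(P[...,0]-.56)<.08)&(abs(P[...,1]-.138)<.07))
E
```

```text
pos [0.5597 0.1204 0.2388] yaw -25.27 tilt [ 1.e-04  0.e+00 -1.e+00] F [0.5 0.1 0. ] M [-0.01 -0.01  0.02] w 1.001 t 5.75 q [0.1  0.41 1.68 0.   1.05 0.54]
shift units [ 2.6  -0.13 -0.33] turn units (cw) 0.04
handle 1372 0.16203675504691312 ((0.5615490674972534, 0.1382698118686676), (0.03373003005981445, 0.023345300927758217), 64.31510925292969)
block 5805 0.08435087396787347 ((0.560187041759491, 0.1375197321176529), (0.09127303957939148, 0.09060067683458328), 69.95547485351562)
```

View pics/w6.png

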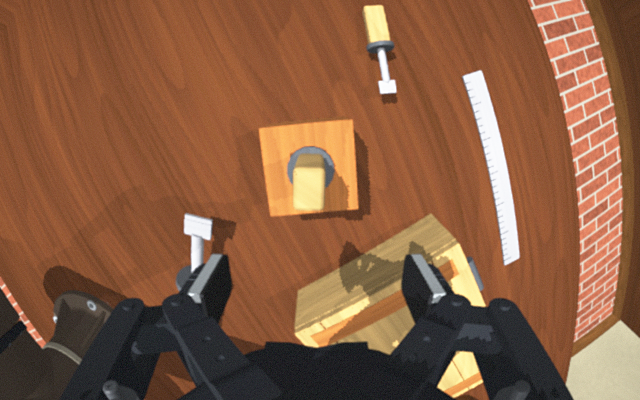

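>>> servo_tool:
  moves:
    - [0, 0, 0, 0, -0.12, -0.33, 1]
    - [0, 0, 0, 0.6, 0, 0, 1]
    - [0, 0, 0, 0.8, 0, 0, 1]
    - [0, 0, 0, 0.8, 0, 0, 1]
    - [0, 0, 0, 0.4, 0, 0, 1]

```text
clock: 6.3
ee_pos: [0.5605, 0.137, 0.1058]
ee_rot: [1.525, 0.968, -1.531]
contact_force: [1.1, -0.7, 0.8]
gripper_width: 1.001
```

>>> servo_tool:
  moves:
    - [0, 0, 0, 0, 0, 0, 1]
    - [0, 0, 0, 0, 0, 0, 0]
    - [0, 0, 0, 0, 0, 0, 0]
    - [0, 0, 0, 0, 0, 0, 0]
    - [0, 0, 0, 0, 0, 0, 0]

```text
clock: 6.8
ee_pos: [0.5622, 0.1369, 0.1097]
ee_rot: [1.53, 0.964, -1.527]
contact_force: [0.0, -0.2, -0.6]
gripper_width: 0.329
```

>>> servo_tool:
  moves:
    - [0, 0, 0, 0, 0, 0, 0]
    - [0, 0, 0, 0, 0, 0, 0]
    - [0, 0, 0, 0, 0, 0, 0]

```text
clock: 7.1
ee_pos: [0.5621, 0.1369, 0.1096]
ee_rot: [1.53, 0.964, -1.528]
contact_force: [-1.3, -0.9, 5.1]
gripper_width: 0.271
```

```bash
python3 - <<'E'
from h import *
goto((.561,.138,.215),-25.5)
s=snapshot('wrist');save(s,'w7.png');s=snapshot('side');save(s,'s7.png')
E
```

```text
pos [0.5621 0.1369 0.1096] yaw -25.49 tilt [ 1.5e-03  2.0e-04 -1.0e+00] F [-1.3 -0.9  5.1] M [-0.    0.14  0.03] w 0.271 t 7.1 q [ 0.12  0.57  1.8  -0.    0.77  0.57]
shift units [-2.11 -0.03 -0.01] turn units (cw) 0.0
```

View pics/w7.png

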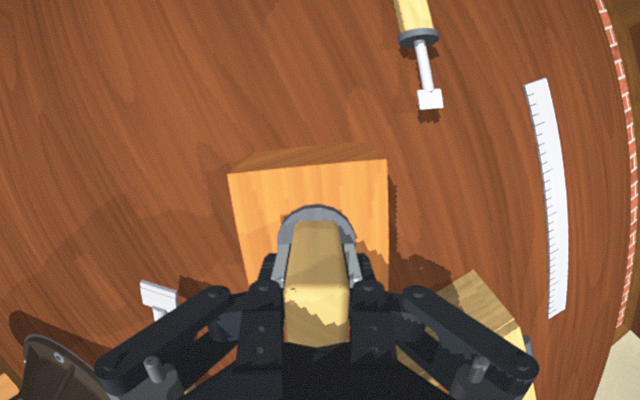

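>>> servo_tool:
  moves:
    - [0, 0, 0, -0.2, 0, 0, 0]
    - [0, 0, 0, -0.4, 0, 0, 0]
    - [0, 0, 0, -0.7, 0, 0, 0]
    - [0, 0, 0, -0.7, 0, 0, 0]
    - [0, 0, 0, -0.7, 0, 0, 0]

```text
clock: 7.7
ee_pos: [0.5615, 0.1368, 0.2457]
ee_rot: [1.529, 0.965, -1.529]
contact_force: [0.4, -0.3, -0.9]
gripper_width: 0.27
```

>>> servo_tool:
  moves:
    - [0, 0, 0, -0.1, 0, 0, 0]
    - [0, 0, 0, 0, 0, 0, 0]

```text
clock: 7.9
ee_pos: [0.5618, 0.1369, 0.2499]
ee_rot: [1.531, 0.964, -1.527]
contact_force: [0.5, 0.2, -2.6]
gripper_width: 0.275
```

```bash
python3 - <<'E'
from h import *
goto((.541,-.162,.25),-12.6)
s,P,m=cloud('wrist');save(s,'w8.png');s,P,m=cloud('side');save(s,'s8.png')
cv2.imwrite('pics/s8c.png',cv2.resize(s['img'][120:320,240:440,::-1],None,fx=3,fy=3,interpolation=cv2.INTER_CUBIC))
E
```

```text
pos [0.5618 0.1369 0.2499] yaw -25.49 tilt [ 2.2e-03  3.0e-04 -1.0e+00] F [ 0.5  0.2 -2.6] M [-0.    0.04  0.04] w 0.275 t 7.9 q [0.12 0.41 1.65 0.   1.08 0.57]
shift units [-0.01  2.2   5.58] turn units (cw) -2.25
```

View pics/s8c.png

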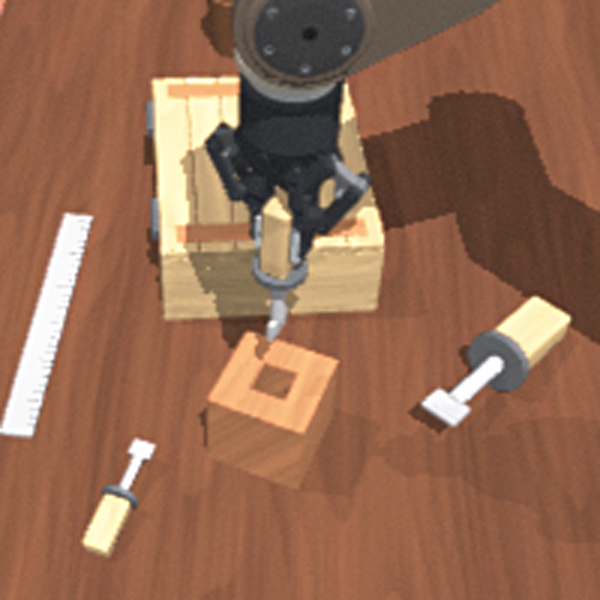

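View pics/w8.png

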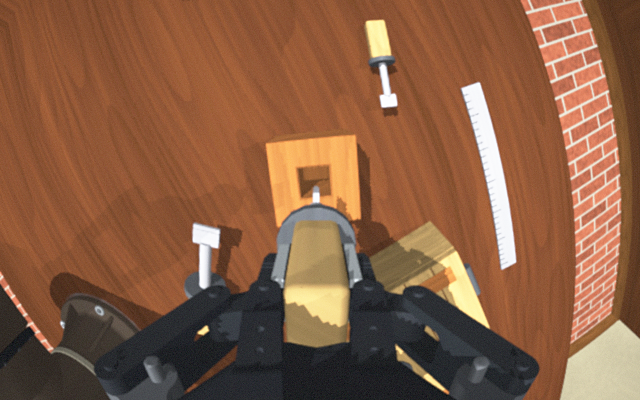

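```bash
python3 - <<'E'
from h import *
st=sense()
for n in('side','scene','wrist'):
    s,P,m=cloud(n)
    for lo,hi in((.145,.16),(.155,.17),(.172,.22)):
        k=m&(np.hypot(P[...,0]-.5618,P[...,1]-.1369)<.02)&(P[...,2]>lo)&(P[...,2]<hi)
        p=P[k]
        if len(p)>4:print(n,lo,len(p),p.mean(0).round(4),p[:,2].min().round(4),cv2.minAreaRect(p[:,:2].astype(np.float32)))
E
```

```text
side 0.145 14 [0.5625 0.1413 0.1549] 0.1505 ((0.560529887676239, 0.13780371844768524), (0.02805428020656109, 0.003984016366302967), 56.06605911254883)
side 0.155 24 [0.5628 0.1417 0.1635] 0.1567 ((0.5611250400543213, 0.13799932599067688), (0.02707984298467636, 0.007946374826133251), 51.517940521240234)
side 0.172 41 [0.562  0.1411 0.1887] 0.1725 ((0.5619641542434692, 0.14057165384292603), (0.008461913093924522, 0.011731350794434547), 89.2254638671875)
scene 0.155 6 [0.5623 0.1464 0.164 ] 0.1564 ((0.5615288615226746, 0.14543728530406952), (0.010580189526081085, 0.0030884728766977787), 43.98290252685547)
scene 0.172 6 [0.5619 0.1427 0.1767] 0.1742 ((0.5619903206825256, 0.1433398574590683), (0.0028772661462426186, 0.00813532155007124), 62.58523178100586)
wrist 0.145 28 [0.5661 0.1491 0.1545] 0.1473 ((0.5661370754241943, 0.14919757843017578), (0.0011921020923182368, 0.003954419866204262), 65.5044174194336)
wrist 0.155 97 [0.5647 0.1463 0.1652] 0.1552 ((0.5642353296279907, 0.14577515423297882), (0.008858653716742992, 0.008314203470945358), 68.0042953491211)
```

>>> servo_tool:
  moves:
    - [-0.75, 0, 0, 0, 0, 0, 0]
    - [-0.75, 0, 0, 0, 0, 0, 0]
    - [-0.75, 0, 0, 0, 0, 0, 0]
    - [0, 0, 0, 0, 0, 0, 0]

```text
clock: 8.55
ee_pos: [0.5617, 0.1369, 0.2478]
ee_rot: [1.368, 1.098, -1.37]
contact_force: [-0.4, -0.4, -0.2]
gripper_width: 0.273
```

```bash
python3 - <<'E'
from h import *
goto((.5414,-.162,.25),-12.6)
E
```

```text
pos [0.5617 0.1369 0.2478] yaw -12.54 tilt [-1.4e-03 -2.0e-04 -1.0e+00] F [-0.4 -0.4 -0.2] M [-0.   -0.01 -0.03] w 0.273 t 8.55 q [ 0.12  0.41  1.66 -0.    1.08  0.34]
shift units [-0.04  0.9   5.92] turn units (cw) 0.01
```

>>> servo_tool:
  moves:
    - [0, 0, 0, 0, 0.1, 0.7, 0]
    - [0, 0, 0, 0, 0.1, 0.8, 0]
    - [0, 0, 0, 0, 0.1, 0.8, 0]
    - [0, 0, 0, 0, 0.1, 0.8, 0]
    - [0, 0, 0, 0, 0.1, 0.8, 0]

```text
clock: 9.05
ee_pos: [0.5432, -0.0604, 0.2482]
ee_rot: [1.371, 1.096, -1.371]
contact_force: [0.9, -1.1, -1.4]
gripper_width: 0.272
```

>>> servo_tool:
  moves:
    - [0, 0, 0, 0, 0.1, 0.8, 0]
    - [0, 0, 0, 0, 0.1, 0.8, 0]
    - [0, 0, 0, 0, 0.2, 0.42, 0]
    - [0, 0, 0, 0, 0, 0, 0]
    - [0, 0, 0, 0, 0, 0, 0]

```text
clock: 9.55
ee_pos: [0.5409, -0.1619, 0.2481]
ee_rot: [1.371, 1.097, -1.372]
contact_force: [-0.3, 0.2, -1.1]
gripper_width: 0.274
```

```bash
python3 - <<'E'
from h import *
goto((.5414,-.162,.22),-12.6)
E
```

```text
pos [ 0.5409 -0.1619  0.2481] yaw -12.76 tilt [-9.e-04  6.e-04 -1.e+00] F [-0.3  0.2 -1.1] M [ 0.04  0.01 -0.01] w 0.274 t 9.55 q [-0.41  0.39  1.69  0.    1.07 -0.19]
shift units [ 0.56  0.01 -0.  ] turn units (cw) -0.03
```

>>> servo_tool:
  moves:
    - [0, 0, 0, 0.3, 0, 0, 0]
    - [0, 0, 0, 0.3, 0, 0, 0]
    - [0, 0, 0, 0, 0, 0, 0]

```text
clock: 9.85
ee_pos: [0.5404, -0.1603, 0.217]
ee_rot: [1.369, 1.1, -1.371]
contact_force: [0.5, -0.0, -1.1]
gripper_width: 0.275
```

```bash
python3 - <<'E'
from h import *
goto((.5414,-.162,.1996),-12.6)
for n,r in(('wrist',(100,300,220,420)),('side',(120,220,290,390)),('scene',(100,200,270,370))):
    s,P,m=cloud(n);a,b,c,d=r
    cv2.imwrite('pics/%s9.png'%n,cv2.resize(s['img'][a:b,c:d,::-1],(600,600),interpolation=cv2.INTER_CUBIC))
E
```

```text
pos [ 0.5404 -0.1603  0.217 ] yaw -12.58 tilt [-0.0031  0.0015 -1.    ] F [ 0.5 -0.  -1.1] M [ 0.04 -0.03 -0.  ] w 0.275 t 9.85 q [-0.41  0.42  1.73  0.    1.   -0.19]
shift units [0.35 0.03 0.03] turn units (cw) 0.0
```

View pics/wrist9.png

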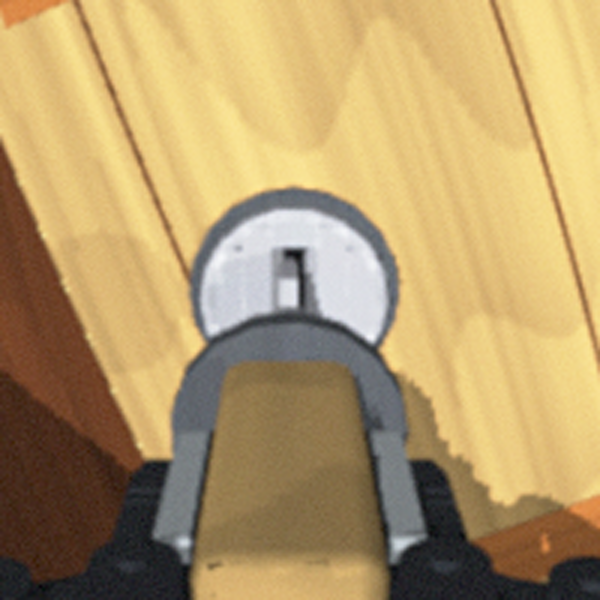

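View pics/side9.png

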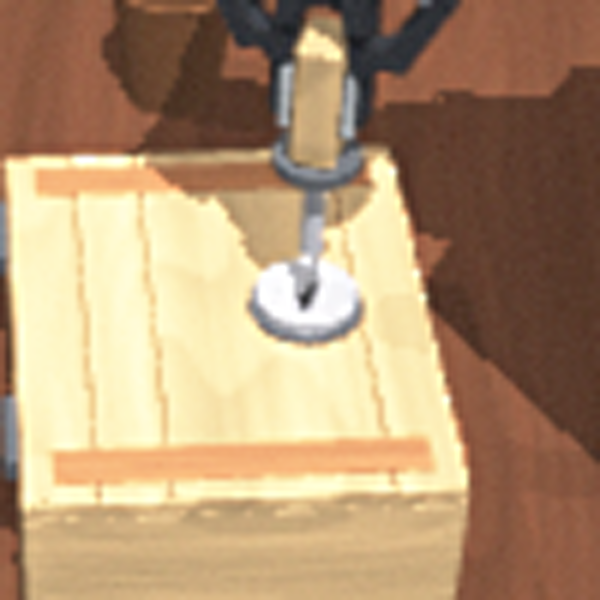

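View pics/scene9.png

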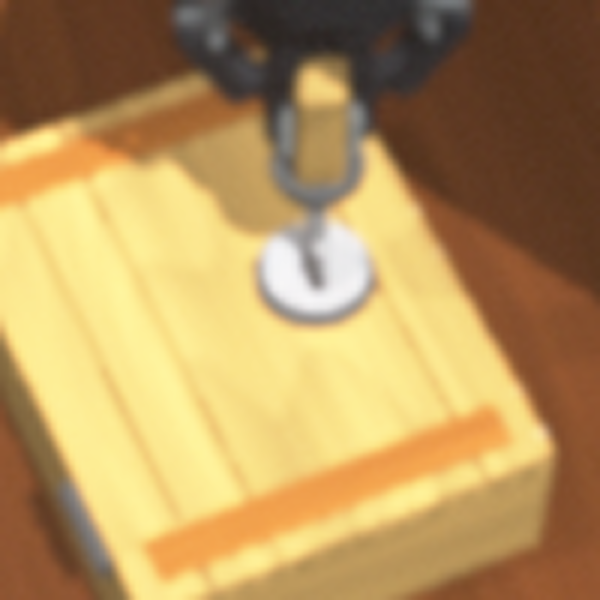

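>>> servo_tool:
  moves:
    - [0, 0, 0, 0.1, 0.02, 0, 0]
    - [0, 0, 0, 0.1, 0, 0, 0]
    - [0, 0, 0, 0, 0, 0, 0]

```text
clock: 10.3
ee_pos: [0.5419, -0.1619, 0.2081]
ee_rot: [1.369, 1.098, -1.37]
contact_force: [0.3, 0.5, -0.8]
gripper_width: 0.274
```

>>> servo_tool:
  moves:
    - [0, 0, 0, 0.06, 0, 0, 0]
    - [0, 0, 0, 0.04, 0, 0, 0]
    - [0, 0, 0, 0, 0, 0, 0]

```text
clock: 10.6
ee_pos: [0.542, -0.162, 0.2034]
ee_rot: [1.369, 1.097, -1.37]
contact_force: [-0.7, 0.5, -2.1]
gripper_width: 0.274
```

```bash
python3 - <<'E'
from h import *
goto((.5414,-.162,.1996),-12.6)
for n,r in(('wrist',(100,300,220,420)),):
    s,P,m=cloud(n);a,b,c,d=r
    cv2.imwrite('pics/%s10.png'%n,cv2.resize(s['img'][a:b,c:d,::-1],(600,600),interpolation=cv2.INTER_CUBIC))
E
```

```text
pos [ 0.542  -0.162   0.2034] yaw -12.61 tilt [-3.e-04  2.e-04 -1.e+00] F [-0.7  0.5 -2.1] M [-0.02  0.04 -0.02] w 0.274 t 10.6 q [-0.41  0.44  1.74  0.    0.96 -0.19]
shift units [ 0.08 -0.01  0.  ] turn units (cw) -0.0
```

View pics/wrist10.png

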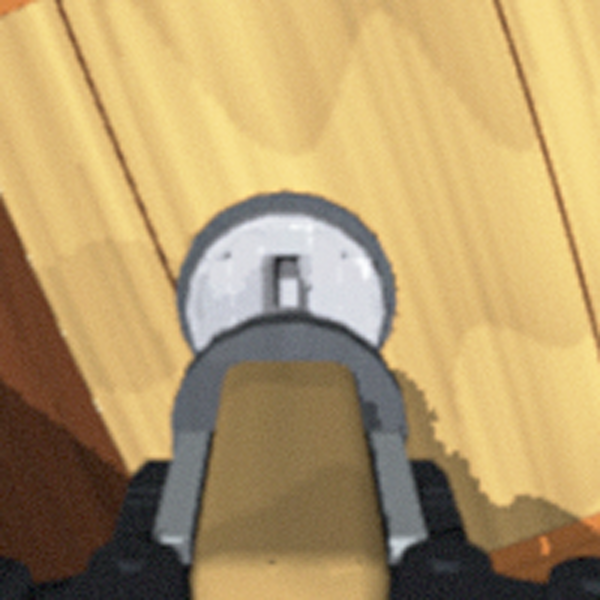

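>>> servo_tool:
  moves:
    - [0, 0, 0, 0.04, -0.02, 0, 0]
    - [0, 0, 0, 0.02, 0, 0, 0]
    - [0, 0, 0, 0.02, 0, 0, 0]
    - [0, 0, 0, 0, 0, 0, 0]

```text
clock: 11.05
ee_pos: [0.5412, -0.1618, 0.1997]
ee_rot: [1.369, 1.097, -1.369]
contact_force: [0.1, -0.3, -1.9]
gripper_width: 0.276
```

>>> servo_tool:
  moves:
    - [0, 0, 0, 0.02, 0, 0, 0]
    - [0, 0, 0, 0.02, 0, 0, 0]
    - [0, 0, 0, 0, 0, 0, 0]

```text
clock: 11.35
ee_pos: [0.5413, -0.1619, 0.1993]
ee_rot: [1.37, 1.095, -1.368]
contact_force: [-3.4, 1.0, 14.7]
gripper_width: 0.272
```

```bash
python3 - <<'E'
from h import *
goto((.5414,-.162,.1996),-12.6)
for n,r in(('wrist',(100,300,220,420)),):
    s,P,m=cloud(n);a,b,c,d=r
    cv2.imwrite('pics/%s11.png'%n,cv2.resize(s['img'][a:b,c:d,::-1],(600,600),interpolation=cv2.INTER_CUBIC))
E
```

```text
pos [ 0.5413 -0.1619  0.1993] yaw -12.6 tilt [ 1.5e-03 -8.0e-04 -1.0e+00] F [-3.4  1.  14.7] M [0.38 1.1  0.02] w 0.272 t 11.35 q [-0.41  0.44  1.75 -0.    0.95 -0.19]
shift units [-0.01  0.    0.  ] turn units (cw) 0.0
```

View pics/wrist11.png

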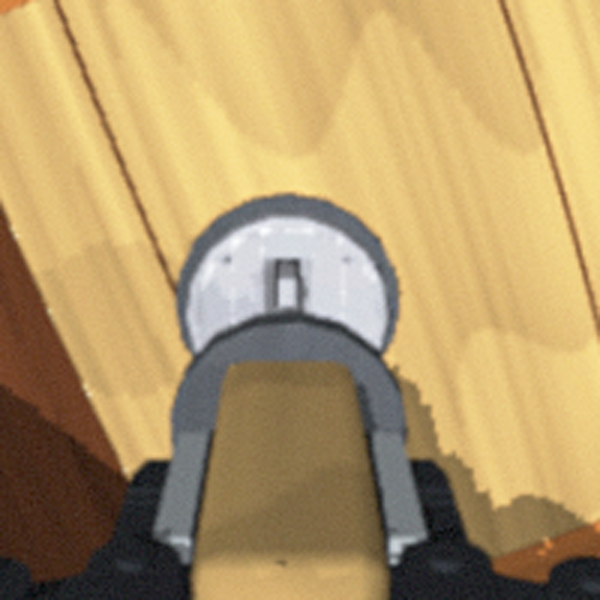

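>>> servo_tool:
  moves:
    - [0.5, 0, 0, 0, 0, 0, 0]
    - [0.5, 0, 0, 0, 0, 0, 0]
    - [0.5, 0, 0, 0, 0, 0, 0]
    - [0.5, 0, 0, 0, 0, 0, 0]
    - [0, 0, 0, 0, 0, 0, 0]

```text
clock: 11.9
ee_pos: [0.5416, -0.162, 0.1993]
ee_rot: [1.513, 0.977, -1.511]
contact_force: [-3.2, 0.9, 14.5]
gripper_width: 0.276
```

```bash
python3 - <<'E'
from h import *
goto((.5414,-.162,.1996),-82.5)
for n,r in(('wrist',(100,300,220,420)),):
    s,P,m=cloud(n);a,b,c,d=r
    cv2.imwrite('pics/%s12.png'%n,cv2.resize(s['img'][a:b,c:d,::-1],(600,600),interpolation=cv2.INTER_CUBIC))
E
```

```text
pos [ 0.5416 -0.162   0.1993] yaw -24.15 tilt [ 0.0022 -0.0011 -1.    ] F [-3.2  0.9 14.5] M [0.32 0.8  0.01] w 0.276 t 11.9 q [-0.41  0.44  1.75 -0.    0.95  0.01]
shift units [-0.01 -0.    0.  ] turn units (cw) 10.18
```

View pics/wrist12.png

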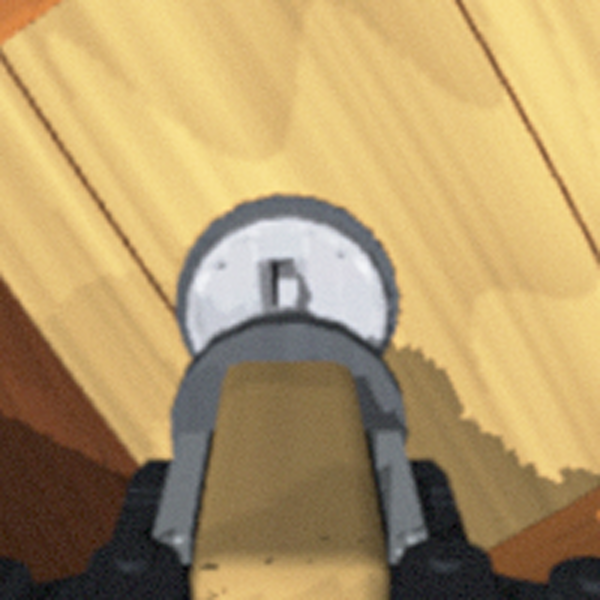

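>>> servo_tool:
  moves:
    - [0.6, 0, 0, 0, 0, 0, 0]
    - [0.6, 0, 0, 0, 0, 0, 0]
    - [0.6, 0, 0, 0, 0, 0, 0]
    - [0.6, 0, 0, 0, 0, 0, 0]
    - [0.6, 0, 0, 0, 0, 0, 0]

```text
clock: 12.45
ee_pos: [0.5417, -0.1621, 0.1994]
ee_rot: [1.719, 0.774, -1.716]
contact_force: [-1.5, -0.0, 13.0]
gripper_width: 0.276
```

>>> servo_tool:
  moves:
    - [0.6, 0, 0, 0, 0, 0, 0]
    - [0.6, 0, 0, 0, 0, 0, 0]
    - [0.6, 0, 0, 0, 0, 0, 0]
    - [0.6, 0, 0, 0, 0, 0, 0]
    - [0, 0, 0, 0, 0, 0, 0]

```text
clock: 12.95
ee_pos: [0.5417, -0.1622, 0.1993]
ee_rot: [1.875, 0.586, -1.871]
contact_force: [-2.4, -0.5, 14.0]
gripper_width: 0.27
```

```bash
python3 - <<'E'
from h import *
goto((.5414,-.162,.1996),-82.5)
for n,r in(('wrist',(100,300,220,420)),):
    s,P,m=cloud(n);a,b,c,d=r
    cv2.imwrite('pics/%s13.png'%n,cv2.resize(s['img'][a:b,c:d,::-1],(600,600),interpolation=cv2.INTER_CUBIC))
E
```

```text
pos [ 0.5417 -0.1622  0.1993] yaw -55.11 tilt [ 0.0025 -0.0015 -1.    ] F [-2.4 -0.5 14. ] M [-0.04  0.62  0.06] w 0.27 t 12.95 q [-0.41  0.44  1.75 -0.    0.95  0.55]
shift units [-0.01 -0.01  0.  ] turn units (cw) 4.78
```

View pics/wrist13.png

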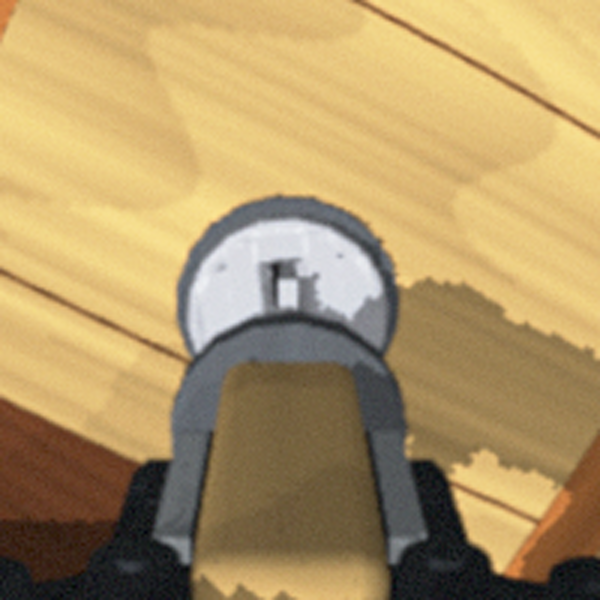

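Turning together well. Continue.

>>> servo_tool:
  moves:
    - [0.6, 0, 0, 0, 0, 0, 0]
    - [0.6, 0, 0, 0, 0, 0, 0]
    - [0.6, 0, 0, 0, 0, 0, 0]
    - [0.6, 0, 0, 0, 0, 0, 0]
    - [0.6, 0, 0, 0, 0, 0, 0]

```text
clock: 13.5
ee_pos: [0.5418, -0.1623, 0.1993]
ee_rot: [2.056, 0.317, -2.052]
contact_force: [-2.8, -1.1, 12.6]
gripper_width: 0.275
```

>>> servo_tool:
  moves:
    - [0.6, 0, 0, 0, 0, 0, 0]
    - [0.6, 0, 0, 0, 0, 0, 0]
    - [0.6, 0, 0, 0, 0, 0, 0]
    - [0.5, 0, 0, 0, 0, 0, 0]
    - [0, 0, 0, 0, 0, 0, 0]

```text
clock: 14.0
ee_pos: [0.5417, -0.1625, 0.1993]
ee_rot: [2.183, 0.084, -2.177]
contact_force: [-2.4, -1.5, 13.9]
gripper_width: 0.273
```

```bash
python3 - <<'E'
from h import *
goto((.5414,-.162,.1996),-82.5)
for n,r in(('wrist',(100,300,220,420)),):
    s,P,m=cloud(n);a,b,c,d=r
    cv2.imwrite('pics/%s14.png'%n,cv2.resize(s['img'][a:b,c:d,::-1],(600,600),interpolation=cv2.INTER_CUBIC))
E
```

```text
pos [ 0.5417 -0.1625  0.1993] yaw -85.45 tilt [ 0.0027 -0.002  -1.    ] F [-2.4 -1.5 13.9] M [-0.48  0.68  0.12] w 0.273 t 14.0 q [-0.41  0.44  1.75 -0.    0.95  1.08]
shift units [-0.01 -0.01  0.01] turn units (cw) -0.51
```

View pics/wrist14.png

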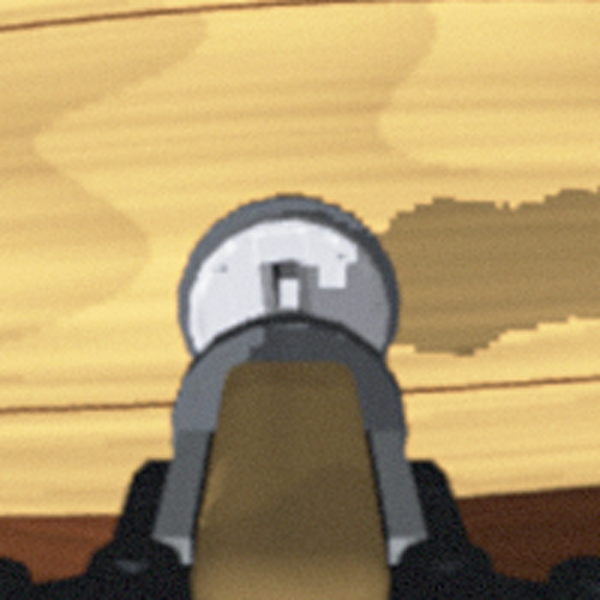

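>>> servo_tool:
  moves:
    - [0.3, 0, 0, 0, 0, 0, 0]
    - [0, 0, 0, 0, 0, 0, 0]

```text
clock: 14.25
ee_pos: [0.5417, -0.1625, 0.1994]
ee_rot: [2.198, 0.053, -2.192]
contact_force: [-2.3, -1.0, 12.9]
gripper_width: 0.276
```

```bash
python3 -c "
from h import *
goto((.5414,-.162,.1996),-82.5)"
```

```text
pos [ 0.5417 -0.1625  0.1994] yaw -87.12 tilt [ 0.0027 -0.0021 -1.    ] F [-2.3 -1.  12.9] M [-0.54  0.61  0.11] w 0.276 t 14.25 q [-0.41  0.44  1.75 -0.    0.95  1.11]
shift units [-0.01 -0.01  0.01] turn units (cw) -0.81
```

>>> servo_tool:
  moves:
    - [0.3, 0, 0, 0, 0, 0, 0]
    - [0, 0, 0, 0, 0, 0, 0]

```text
clock: 14.45
ee_pos: [0.5417, -0.1625, 0.1993]
ee_rot: [2.213, 0.02, -2.207]
contact_force: [-2.1, -1.8, 11.7]
gripper_width: 0.273
```

```bash
python3 -c "
from h import *
goto((.5414,-.162,.1996),-82.5)"
```

```text
pos [ 0.5417 -0.1625  0.1993] yaw -88.84 tilt [ 0.0026 -0.002  -1.    ] F [-2.1 -1.8 11.7] M [-0.48  0.66  0.12] w 0.273 t 14.45 q [-0.41  0.44  1.75 -0.    0.95  1.14]
shift units [-0.01 -0.01  0.01] turn units (cw) -1.11
```

>>> servo_tool:
  moves:
    - [0.3, 0, 0, 0, 0, 0, 0]
    - [0, 0, 0, 0, 0, 0, 0]

```text
clock: 14.65
ee_pos: [0.5417, -0.1625, 0.1993]
ee_rot: [-2.221, 0.013, 2.215]
contact_force: [-2.5, -1.3, 12.8]
gripper_width: 0.279
```

```bash
python3 -c "
from h import *
goto((.5414,-.162,.1996),-82.5)"
```

```text
pos [ 0.5417 -0.1625  0.1993] yaw -90.54 tilt [ 0.0025 -0.0021 -1.    ] F [-2.5 -1.3 12.8] M [-0.46  0.63  0.26] w 0.279 t 14.65 q [-0.41  0.44  1.75 -0.    0.95  1.17]
shift units [-0.01 -0.01  0.01] turn units (cw) -1.4
```

>>> servo_tool:
  moves:
    - [0.2, 0, 0, 0, 0, 0, 0]
    - [0, 0, 0, 0, 0, 0, 0]

```text
clock: 14.85
ee_pos: [0.5417, -0.1625, 0.1993]
ee_rot: [-2.211, 0.034, 2.205]
contact_force: [-2.5, -0.9, 11.9]
gripper_width: 0.271
```

```bash
python3 -c "
from h import *
goto((.5414,-.162,.1996),-82.5)"
```

```text
pos [ 0.5417 -0.1625  0.1993] yaw -91.65 tilt [ 0.0025 -0.0021 -1.    ] F [-2.5 -0.9 11.9] M [-0.34  0.64  0.44] w 0.271 t 14.85 q [-0.41  0.44  1.75 -0.    0.95  1.19]
shift units [-0.01 -0.01  0.01] turn units (cw) -1.6
```

>>> servo_tool:
  moves:
    - [0.15, 0, 0, 0, 0, 0, 0]
    - [0, 0, 0, 0, 0, 0, 0]

```text
clock: 15.05
ee_pos: [0.5417, -0.1625, 0.1994]
ee_rot: [-2.203, 0.05, 2.198]
contact_force: [-2.7, -2.2, 12.8]
gripper_width: 0.276
```

```bash
python3 - <<'E'
from h import *
goto((.5414,-.162,.1996),-82.5)
for n,r in(('wrist',(100,300,220,420)),('side',(120,220,290,390))):
    s,P,m=cloud(n);a,b,c,d=r
    cv2.imwrite('pics/%s15.png'%n,cv2.resize(s['img'][a:b,c:d,::-1],(600,600),interpolation=cv2.INTER_CUBIC))
E
```

```text
pos [ 0.5417 -0.1625  0.1994] yaw -92.48 tilt [ 0.0025 -0.0023 -1.    ] F [-2.7 -2.2 12.8] M [-0.42  0.75  0.6 ] w 0.276 t 15.05 q [-0.41  0.44  1.75 -0.    0.95  1.21]
shift units [-0.   -0.01  0.01] turn units (cw) -1.74
```

View pics/wrist15.png

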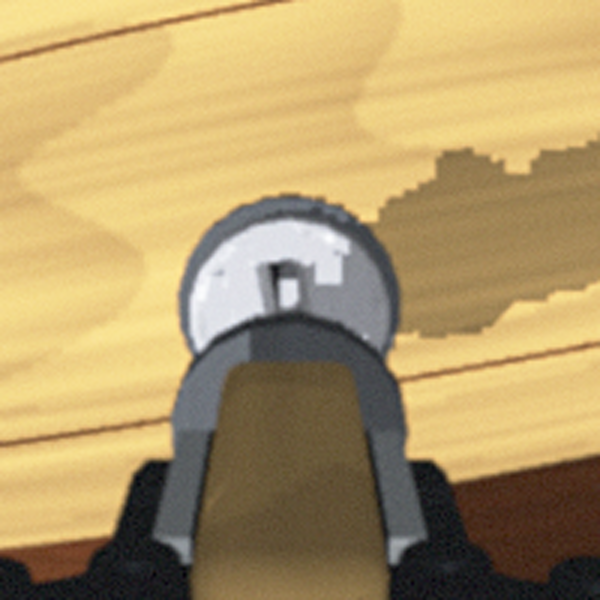

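>>> servo_tool:
  moves:
    - [-0.5, 0, 0, 0, 0, 0, 0]
    - [-0.5, 0, 0, 0, 0, 0, 0]
    - [-0.5, 0, 0, 0, 0, 0, 0]
    - [0, 0, 0, 0, 0, 0, 0]

```text
clock: 15.55
ee_pos: [0.542, -0.1623, 0.1994]
ee_rot: [2.169, 0.115, -2.162]
contact_force: [-1.5, -0.8, 11.5]
gripper_width: 0.276
```

```bash
python3 - <<'E'
from h import *
goto((.5414,-.162,.1996),-82.5)
for n,r in(('wrist',(100,300,220,420)),):
    s,P,m=cloud(n);a,b,c,d=r
    cv2.imwrite('pics/%s16.png'%n,cv2.resize(s['img'][a:b,c:d,::-1],(600,600),interpolation=cv2.INTER_CUBIC))
E
```

```text
pos [ 0.542  -0.1623  0.1994] yaw -83.84 tilt [ 0.0033 -0.0017 -1.    ] F [-1.5 -0.8 11.5] M [-0.15  0.3  -0.04] w 0.276 t 15.55 q [-0.41  0.44  1.75 -0.    0.95  1.06]
shift units [-0.   -0.01  0.01] turn units (cw) -0.23
```

View pics/wrist16.png

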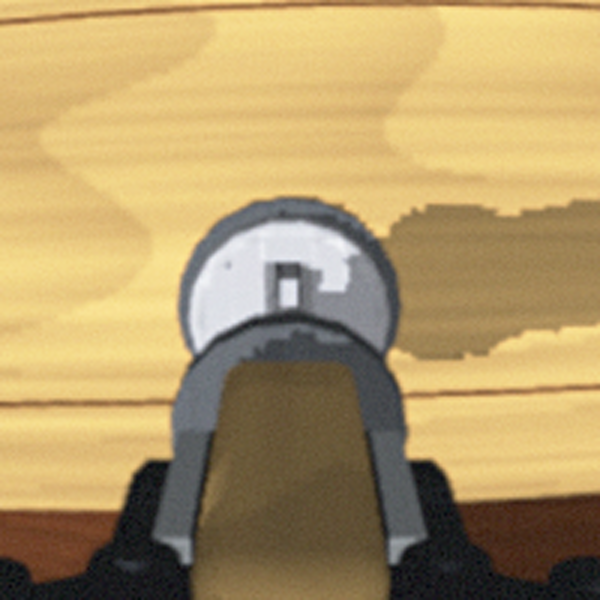

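>>> servo_tool:
  moves:
    - [0, 0, 0, -0.05, 0, 0, 0]
    - [0, 0, 0, -0.1, 0, 0, 0]
    - [0, 0, 0, -0.1, 0, 0, 0]
    - [0, 0, 0, 0, 0, 0, 0]

```text
clock: 16.0
ee_pos: [0.5414, -0.1619, 0.2108]
ee_rot: [2.168, 0.114, -2.166]
contact_force: [-0.3, -0.1, -1.4]
gripper_width: 0.276
```

>>> servo_tool:
  moves:
    - [0, 0, 0, -0.3, 0, 0, 0]
    - [0, 0, 0, -0.5, 0, 0, 0]
    - [0, 0, 0, -0.2, 0, 0, 0]
    - [0, 0, 0, 0, 0, 0, 0]

```text
clock: 16.4
ee_pos: [0.5415, -0.1619, 0.2612]
ee_rot: [2.169, 0.114, -2.164]
contact_force: [-1.0, -0.4, -2.8]
gripper_width: 0.277
```

```bash
python3 - <<'E'
from h import *
goto((.5621,.1369,.26),-25.5)
for n,r in(('wrist',(100,300,220,420)),('side',(120,220,290,390))):
    s,P,m=cloud(n);a,b,c,d=r
    cv2.imwrite('pics/%s17.png'%n,cv2.resize(s['img'][a:b,c:d,::-1],(600,600),interpolation=cv2.INTER_CUBIC))
    if n=='side':
        for lo,hi in((.09,.1015),(.106,.112)):
            k=m&(abs(P[...,0]-.54)<.022)&(abs(P[...,1]+.161)<.018)&(P[...,2]>lo)&(P[...,2]<hi);print(k.sum(),P[k].mean(0) if k.any() else 0)
    k=m&(P[...,0]>.49)&(P[...,0]<.66)&(P[...,1]>-.25)&(P[...,1]<-.06)&(abs(P[...,2]-.097)<.005)
    A=np.c_[P[k][:,:2]-[.59,-.156],np.ones(k.sum())];print(n,np.linalg.lstsq(A,P[k][:,2],rcond=None)[0])
E
```

```text
pos [ 0.5415 -0.1619  0.2612] yaw -83.94 tilt [ 2.3e-03 -9.0e-04 -1.0e+00] F [-1.  -0.4 -2.8] M [ 0.02  0.02 -0.  ] w 0.277 t 16.4 q [-0.41  0.38  1.67  0.    1.09  1.06]
shift units [ 0.02 -5.9  -1.04] turn units (cw) -10.2
wrist [-0.00042232  0.00014751  0.09645497]
10 [ 0.53229696 -0.15745774  0.09947257]
80 [ 0.53976521 -0.16008205  0.10862478]
side [-0.0004013   0.00042813  0.0971167 ]
```

View pics/wrist17.png

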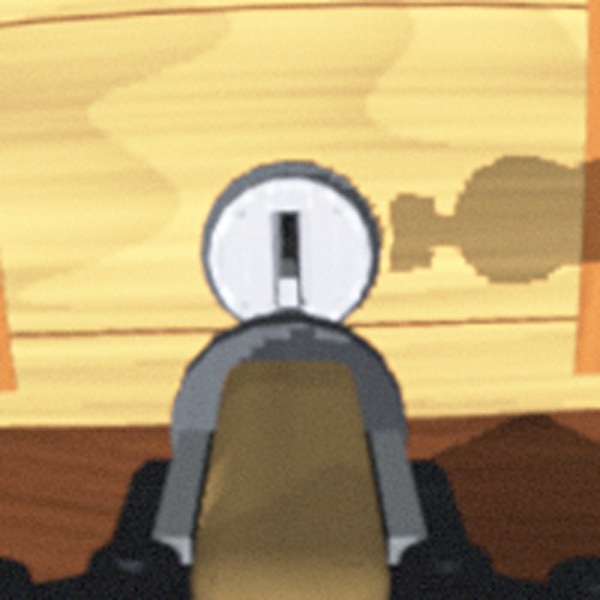

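View pics/side17.png

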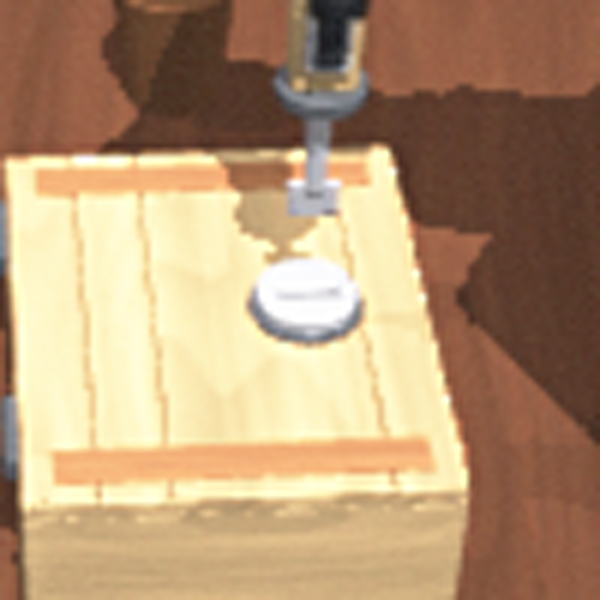

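>>> servo_tool:
  moves:
    - [-0.9, 0, 0, 0, 0, 0, 0]
    - [-0.9, 0, 0, 0, 0, 0, 0]
    - [-0.9, 0, 0, 0, 0, 0, 0]
    - [-0.9, 0, 0, 0, 0, 0, 0]
    - [-0.9, 0, 0, 0, 0, 0, 0]

```text
clock: 17.0
ee_pos: [0.5408, -0.1617, 0.2588]
ee_rot: [1.904, 0.549, -1.907]
contact_force: [-0.1, -0.0, -2.0]
gripper_width: 0.276
```

>>> servo_tool:
  moves:
    - [-0.9, 0, 0, 0, 0, 0, 0]
    - [-0.9, 0, 0, 0, 0, 0, 0]
    - [-0.9, 0, 0, 0, 0, 0, 0]
    - [-0.9, 0, 0, 0, 0, 0, 0]
    - [-0.9, 0, 0, 0, 0, 0, 0]

```text
clock: 17.5
ee_pos: [0.5408, -0.1617, 0.2588]
ee_rot: [1.609, 0.891, -1.611]
contact_force: [0.3, -0.4, -2.6]
gripper_width: 0.273
```

>>> servo_tool:
  moves:
    - [-0.9, 0, 0, 0, 0, 0, 0]
    - [-0.3, 0, 0, 0, 0, 0, 0]
    - [0, 0, 0, 0, 0, 0, 0]

```text
clock: 17.8
ee_pos: [0.5409, -0.1617, 0.2593]
ee_rot: [1.529, 0.965, -1.531]
contact_force: [-0.0, -0.3, -1.4]
gripper_width: 0.275
```

```bash
python3 - <<'E'
from h import *
goto((.5621,.1369,.26),-25.5)
E
```

```text
pos [ 0.5409 -0.1617  0.2593] yaw -25.55 tilt [-1.1e-03  6.0e-04 -1.0e+00] F [-0.  -0.3 -1.4] M [ 0.03  0.01 -0.02] w 0.275 t 17.8 q [-0.41  0.38  1.67  0.    1.09  0.04]
shift units [-0.01 -2.19 -5.57] turn units (cw) -0.01
```

>>> servo_tool:
  moves:
    - [0, 0, 0, 0, -0.27, -0.7, 0]
    - [0, 0, 0, 0, -0.27, -0.7, 0]
    - [0, 0, 0, 0, -0.27, -0.7, 0]
    - [0, 0, 0, 0, -0.27, -0.7, 0]
    - [0, 0, 0, 0, -0.27, -0.7, 0]

```text
clock: 18.3
ee_pos: [0.5554, 0.0267, 0.2598]
ee_rot: [1.531, 0.963, -1.531]
contact_force: [0.4, 0.1, -1.3]
gripper_width: 0.274
```

>>> servo_tool:
  moves:
    - [0, 0, 0, 0, -0.27, -0.7, 0]
    - [0, 0, 0, 0, -0.27, -0.7, 0]
    - [0, 0, 0, 0, -0.3, -0.67, 0]
    - [0, 0, 0, 0, 0, 0, 0]
    - [0, 0, 0, 0, 0, 0, 0]

```text
clock: 18.8
ee_pos: [0.5619, 0.1373, 0.2597]
ee_rot: [1.528, 0.965, -1.53]
contact_force: [0.4, -1.5, -2.3]
gripper_width: 0.271
```

```bash
python3 - <<'E'
from h import *
goto((.5618,.1369,.18),-25.5)
s,P,m=cloud('wrist');save(s,'w18.png')
P=np.where(m[...,None],P,9);z=P[...,2]
k=(abs(z-.085)<.003)&(abs(P[...,0]-.56)<.08)&(abs(P[...,1]-.138)<.07);print(cv2.minAreaRect(P[k][:,:2].astype(np.float32)))
E
```

```text
pos [0.5619 0.1373 0.2597] yaw -25.49 tilt [-7.e-04 -2.e-04 -1.e+00] F [ 0.4 -1.5 -2.3] M [-0.04 -0.02 -0.01] w 0.271 t 18.8 q [ 0.13  0.4   1.64 -0.    1.11  0.57]
shift units [1.59 0.   0.01] turn units (cw) 0.0
((0.560299277305603, 0.13769610226154327), (0.09102706611156464, 0.09100966900587082), 69.90573120117188)
```

View pics/w18.png

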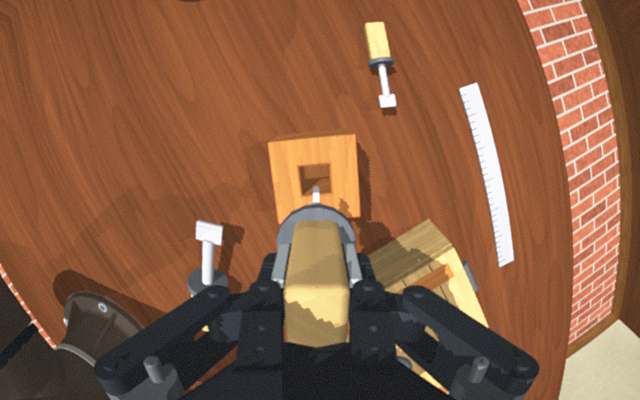

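>>> servo_tool:
  moves:
    - [0, 0, 0, 0.5, 0, 0, 0]
    - [0, 0, 0, 0.5, 0, 0, 0]
    - [0, 0, 0, 0.4, 0, 0, 0]
    - [0, 0, 0, 0.2, 0, 0, 0]
    - [0, 0, 0, 0, 0, 0, 0]

```text
clock: 19.35
ee_pos: [0.5619, 0.1358, 0.1792]
ee_rot: [1.529, 0.965, -1.532]
contact_force: [-0.0, 0.3, -0.9]
gripper_width: 0.275
```

>>> servo_tool:
  moves:
    - [0, 0, 0, 0.4, 0, 0, 0]
    - [0, 0, 0, 0.4, 0, 0, 0]
    - [0, 0, 0, 0.3, 0, 0, 0]
    - [0, 0, 0, 0.2, 0, 0, 0]
    - [0, 0, 0, 0, 0, 0, 0]

```text
clock: 19.85
ee_pos: [0.5622, 0.1364, 0.1149]
ee_rot: [1.529, 0.965, -1.53]
contact_force: [-0.7, -0.4, -1.3]
gripper_width: 0.274
```

>>> servo_tool:
  moves:
    - [0, 0, 0, 0.06, 0, 0, 0]
    - [0, 0, 0, 0.04, 0, 0, 0]
    - [0, 0, 0, 0, 0, 0, 0]

```text
clock: 20.15
ee_pos: [0.5624, 0.1367, 0.1106]
ee_rot: [1.529, 0.964, -1.528]
contact_force: [0.2, 0.1, -1.8]
gripper_width: 0.277
```

>>> servo_tool:
  moves:
    - [0, 0, 0, 0.02, 0, 0, 0]
    - [0, 0, 0, 0, 0, 0, 0]

```text
clock: 20.35
ee_pos: [0.5624, 0.1368, 0.1097]
ee_rot: [1.53, 0.964, -1.528]
contact_force: [-1.1, 0.5, 3.1]
gripper_width: 0.277
```

Collar has touched. Press slightly, open, and lift.

>>> servo_tool:
  moves:
    - [0, 0, 0, 0.01, 0, 0, 0]
    - [0, 0, 0, 0, 0, 0, 0]
    - [0, 0, 0, 0, 0, 0, 1]
    - [0, 0, 0, 0, 0, 0, 1]
    - [0, 0, 0, 0, 0, 0, 1]

```text
clock: 20.85
ee_pos: [0.5622, 0.1367, 0.1086]
ee_rot: [1.529, 0.965, -1.529]
contact_force: [0.4, -0.1, 0.2]
gripper_width: 0.776
```

>>> servo_tool:
  moves:
    - [0, 0, 0, 0, 0, 0, 1]
    - [0, 0, 0, 0, 0, 0, 1]
    - [0, 0, 0, 0, 0, 0, 1]

```text
clock: 21.15
ee_pos: [0.5622, 0.1367, 0.1086]
ee_rot: [1.529, 0.965, -1.529]
contact_force: [0.5, 0.1, -0.5]
gripper_width: 0.995
```

>>> servo_tool:
  moves:
    - [0, 0, 0, -0.4, 0, 0, 1]
    - [0, 0, 0, -0.8, 0, 0, 1]
    - [0, 0, 0, -0.8, 0, 0, 1]
    - [0, 0, 0, -0.6, 0, 0, 1]
    - [0, 0, 0, 0, 0, 0, 1]

```text
clock: 21.65
ee_pos: [0.5635, 0.1369, 0.2428]
ee_rot: [1.534, 0.962, -1.522]
contact_force: [0.4, -0.3, 0.2]
gripper_width: 1.001
```

```bash
python3 - <<'E'
from h import *
goto((.542,-.127,.239),0)
for n in('wrist','side','scene'):
    s,P,m=cloud(n);save(s,n+'19.png')
    P=np.where(m[...,None],P,9);z=P[...,2]
    reg=(abs(P[...,0]-.56)<.08)&(abs(P[...,1]-.138)<.07)
    for nm,h,t in(('block',.085,.003),('handle',.163,.005)):
        k=reg&(abs(z-h)<t);print(n,nm,np.median(z[k]),cv2.minAreaRect(P[k][:,:2].astype(np.float32)))
    k=reg&(abs(z-.0935)<.004);print('collar',np.median(z[k]),np.hypot(*(P[k][:,:2]-[.5615,.138]).T).max())
E
```

```text
pos [0.5635 0.1369 0.2428] yaw -25.49 tilt [ 7.e-03  8.e-04 -1.e+00] F [ 0.4 -0.3  0.2] M [ 0.03 -0.08 -0.02] w 1.001 t 21.65 q [ 0.12  0.41  1.66 -0.    1.06  0.57]
shift units [0.07 1.88 4.95] turn units (cw) -4.45
wrist block 0.08434437659132668 ((0.5601924657821655, 0.13748225569725037), (0.09112155437469482, 0.09094942361116409), 69.873291015625)
wrist handle 0.16199829970304822 ((0.562217116355896, 0.13814803957939148), (0.03301434963941574, 0.023534685373306274), 65.1577377319336)
collar 0.0923409500340483 0.02412416826726236
side block 0.08480822152256229 ((0.561818540096283, 0.1376270055770874), (0.09343969821929932, 0.09074118733406067), 69.72322845458984)
side handle 0.16231633130242218 ((0.5636053681373596, 0.13755342364311218), (0.03326912969350815, 0.024220600724220276), 70.36749267578125)
collar 0.09302858352215271 0.057339377213109166
scene block 0.08480980714211106 ((0.558836042881012, 0.13915124535560608), (0.09201975166797638, 0.08986598998308182), 69.83495330810547)
scene handle 0.1622475500055467 ((0.5617019534111023, 0.1393614262342453), (0.03414597362279892, 0.02277766354382038), 64.47466278076172)
collar 0.09210033260850037 0.058394035736409555
```

View pics/wrist19.png

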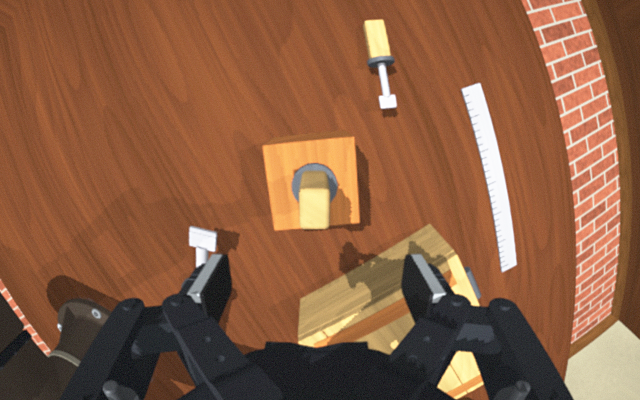

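View pics/side19.png

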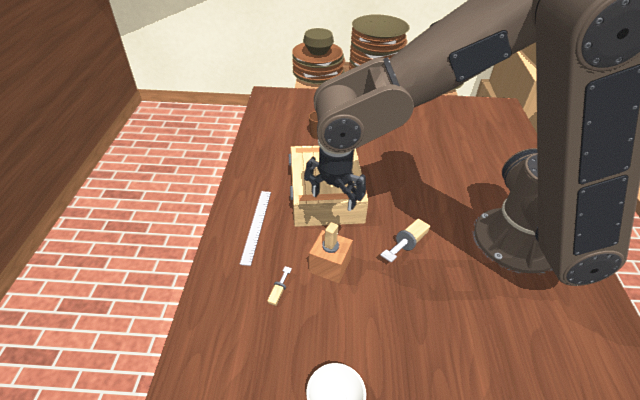

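>>> servo_tool:
  moves:
    - [0, 0, 0, 0, 0.4, 1, 1]
    - [0, 0, 0, 0, 0.4, 1, 1]
    - [0, 0, 0, 0, 0.4, 1, 1]
    - [0, 0, 0, 0, 0.4, 1, 1]
    - [0, 0, 0, 0, 0.3, 0.9, 1]

```text
clock: 22.3
ee_pos: [0.5427, -0.1119, 0.2371]
ee_rot: [1.528, 0.967, -1.531]
contact_force: [0.3, -0.2, 0.8]
gripper_width: 0.998
```

>>> servo_tool:
  moves:
    - [-0.9, 0, 0, 0, 0, 0, 1]
    - [-0.9, 0, 0, 0, 0, 0, 1]
    - [-0.9, 0, 0, 0, 0, 0, 1]
    - [-0.9, 0, 0, 0, 0, 0, 1]
    - [-0.85, 0, 0, 0, 0, 0, 1]

```text
clock: 22.8
ee_pos: [0.543, -0.1099, 0.237]
ee_rot: [1.206, 1.213, -1.208]
contact_force: [0.1, 0.2, 0.6]
gripper_width: 1.003
```

>>> servo_tool:
  moves:
    - [0, 0, 0, 0, 0, 0, 1]
    - [0, 0, 0, 0, 0, 0, 1]

```text
clock: 23.0
ee_pos: [0.5432, -0.1099, 0.2377]
ee_rot: [1.211, 1.21, -1.212]
contact_force: [-0.2, 0.1, -0.2]
gripper_width: 1.001
```

```bash
python3 - <<'E'
from h import *
goto((.542,-.127,.239),0)
s,P,m=cloud('wrist')
cv2.imwrite('pics/w20.png',cv2.resize(s['img'][80:330,180:460,::-1],None,fx=2.4,fy=2.4,interpolation=cv2.INTER_CUBIC))
P=np.where(m[...,None],P,9);z=P[...,2]
k=(abs(z-.1005)<.003)&(np.hypot(P[...,0]-.5403,P[...,1]+.162)<.02);p=P[k][:,:2].astype(np.float32);print('floor',len(p),p.mean(0),cv2.minAreaRect(p))
w,V=np.linalg.eigh(np.cov(p.T));print(np.degrees(np.arctan2(V[1,1],V[0,1])))
g=cv2.cvtColor(s['img'],cv2.COLOR_RGB2GRAY);k=(g<80)&(np.hypot(P[...,0]-.5403,P[...,1]+.162)<.019)&(abs(z-.104)<.008);p=P[k][:,:2]
w,V=np.linalg.eigh(np.cov(p.T));print('dark',len(p),w,np.degrees(np.arctan2(V[1,1],V[0,1])))
k=(abs(z-.097)<.003)&(P[...,0]>.4)&(P[...,0]<.75)&(P[...,1]<.03)&(P[...,1]>-.34);p=P[k].astype(np.float32);print('lid',cv2.minAreaRect(p[:,:2].copy()),np.linalg.lstsq(np.c_[p[:,:2]-[.59,-.156],np.ones(len(p))],p[:,2],rcond=None)[0])
for n in('scene','side'):
    s,P,m=cloud(n);save(s,n+'20.png');P=np.where(m[...,None],P,9);x,y,z=P[...,0],P[...,1],P[...,2]
    hsv=cv2.cvtColor(s['img'],cv2.COLOR_RGB2HSV)
    for nm,k in(('bowl',(z>.04)&(z<.06)&(y>.3)&(x>.3)&(x<1.0)),('cup',(z>.07)&(z<.09)&(y<-.38)&(y>-.7)&(x>.4)&(x<1.0)),('rule',(abs(z-.004)<.003)&(x>.75)&(hsv[...,1]<60)&(hsv[...,2]>150)&(x<.85)&(abs(y)<.3))):
        p=P[k][:,:2].astype(np.float32)
        if len(p)>5: print(n,nm,cv2.minAreaRect(p))
E
```

```text
pos [ 0.5432 -0.1099  0.2377] yaw -0.15 tilt [-1.6e-03  6.0e-04 -1.0e+00] F [-0.2  0.1 -0.2] M [-0.07  0.02 -0.01] w 1.001 t 23.0 q [-0.32  0.38  1.73  0.    1.03 -0.32]
shift units [-0.03 -0.02  0.34] turn units (cw) -0.03
floor 166 [ 0.5400172  -0.16409053] ((0.5403777360916138, -0.16328783333301544), (0.032149605453014374, 0.0062640332616865635), 5.422597885131836)
-172.10874484332294
dark 86 [1.09515527e-06 8.03526766e-05] -172.28814936361215
lid ((0.5865139961242676, -0.1554376482963562), (0.22354209423065186, 0.2805878221988678), 7.664331436157227) [0.00025916 0.0005548  0.09652289]
scene bowl ((0.5338262319564819, 0.5030906200408936), (0.12143751978874207, 0.12067680805921555), 77.32487487792969)
scene cup ((0.6277048587799072, -0.4876757562160492), (0.08301407098770142, 0.07345546036958694), 77.21649169921875)
scene rule ((0.7907893657684326, 0.0037453770637512207), (0.30262377858161926, 0.03258442133665085), 87.39630126953125)
side bowl ((0.5382220149040222, 0.4779905378818512), (0.12181103974580765, 0.07592169940471649), 3.8849263191223145)
side cup ((0.63275146484375, -0.4871571362018585), (0.07052487134933472, 0.0835614874958992), 65.54021453857422)
side rule ((0.7931919097900391, 0.0026906728744506836), (0.30413275957107544, 0.03317536413669586), 87.5230941772461)
```

View pics/w20.png

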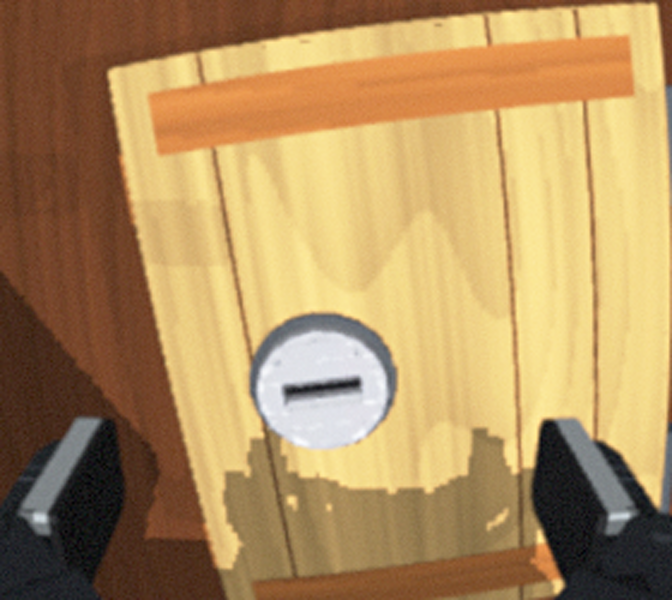

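View pics/scene20.png

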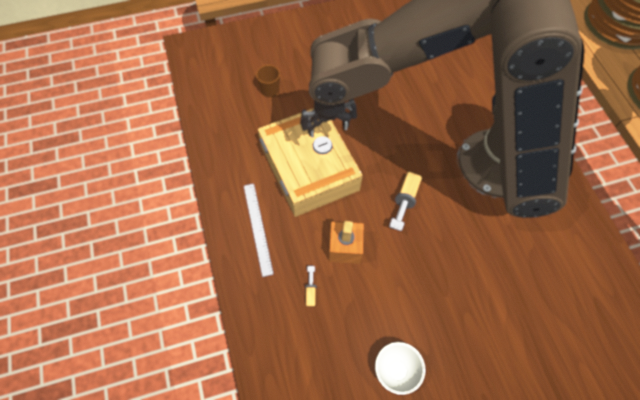

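Slot is at 7.8° and the lid axis at 7.7°. The lid is shut, the driver is home and the bystanders are unmoved, so I'm handing in.

```bash
python3 -c "
from workcell import job_done
print(job_done())"
```

```text
the job is handed in; nothing more can be done
None
```

I pressed the lid shut, turned the fastener clockwise to its stop with the block's driver (the middle size), and stood the driver back in the hole. I handed in at about 23 s with the arm clear of everything.

**Last checks:**
- **Lid:** it is level at 97 mm in both the wrist and side views after the turn.
- **Fastener:** the torque rose to 0.6 N m at the stop, and I eased the turn back before lifting the blade out. The slot now lies at 7.8° against 7.7° for the lid's front-to-hinge direction.
- **Driver:** its collar lies on the block and its handle top is at 162–163 mm, the same as at the start.
- **Bystanders:** the cup, bowl and rule have not moved, within about 1 mm measurement noise. The rule's side-view start reading was unusable, so its comparison rests on the scene camera. The cup's was too, so it rests on that camera as well.

**What disagreed:**
- **Look-alike drivers:** the large and the small one toppled early on, while the lid was being closed. As far as I can tell the arm did not touch them. They were lying on the table in the last pictures.
- **Camera readings:** the cameras differed by about 2 mm, and I corrected for it from the picture just before seating the blade.
- **Force:** the strongest push I read was 36 N down on the lid with the fingertips, near the 40 N limit that applies to the arm and gripper body.

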